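# Change the tiles of the hallway odour filter

### The job

Stop the odour filter by pressing its orange-red touch key until at least 5 N is felt and holding it for about half a second, without ramming it. Then lift every dark spent tile out of the unit into the blue tray, and set every pale green fresh tile in a free well (any well, one each), rib up, pressing each down firmly until it lies level and flush with the top of the unit. When all tiles are changed, press the green touch key in the same way to start the filter, leaving the things in the clear crate alone.

Things in the scene. Friction and masses are not known exactly. Their poses are not given: they have to be found in the camera images.
- key_stop_top (a point): centre of the top face of the orange-red STOP membrane key, a 34 (x) x 44 (y) mm flat pad on the dark front strip of the filter unit; its face stands 5 mm above the unit's top. It gives only 2 mm at 10 N (5 N/mm, then hard) and registers at 5 N; above 30 N it cracks. Axes as the unit's: x to the unit's far side, y to its left, z up
- key_start_top (a point): centre of the top face of the green START membrane key, the same as the STOP key but at the other (unit -y) end of the front strip
- key_stop: the STOP key itself; origin at the centre of its top face
- key_start: the START key itself; origin at the centre of its top face
- tray: fixed blue translucent open tray for spent tiles, 220 (x) x 140 (y) x 32 mm high outside, walls and floor 5 mm thick; origin at the centre of its underside
- bay0 (a point): left (+y) well of the fixed white unit (145 x 280 x 34 mm; wells 82 mm apart along y, keys on the -x side): centre of the 68 x 68 mm mouth at the unit's top face; x, y along its sides. The grey bed inside is at first 5 mm below the mouth; over about 10 N pushes it 7 mm down, where it stays, never rising again; a tile's weight does not move it
- bay1 (a point): middle well of the fixed white unit (145 x 280 x 34 mm; wells 82 mm apart along y, keys on the -x side): centre of the 68 x 68 mm mouth at the unit's top face; x, y along its sides. The grey bed inside is at first 5 mm below the mouth; over about 10 N pushes it 7 mm down, where it stays, never rising again; a tile's weight does not move it
- bay2 (a point): right (-y) well of the fixed white unit (145 x 280 x 34 mm; wells 82 mm apart along y, keys on the -x side): centre of the 68 x 68 mm mouth at the unit's top face; x, y along its sides. The grey bed inside is at first 5 mm below the mouth; over about 10 N pushes it 7 mm down, where it stays, never rising again; a tile's weight does not move it
- spent0_grip (a point): SPENT tile (1 or 2 present), dark brown, at first standing proud in a well: 60 x 60 x 12 mm plate, 0.14 kg, with a rib 40 (x) x 14 (y) x 24 mm high on the middle of its top, to be gripped across the 14 mm. This point: centre of the rib, 24 mm above the tile's underside, 12 mm above the plate's top; x along the rib, z up. Fully home, the plate is flush with the unit's top; unpressed it stands 7 mm proud
- spent1_grip (a point): SPENT tile (1 or 2 present), dark brown, at first standing proud in a well: 60 x 60 x 12 mm plate, 0.14 kg, with a rib 40 (x) x 14 (y) x 24 mm high on the middle of its top, to be gripped across the 14 mm. This point: centre of the rib, 24 mm above the tile's underside, 12 mm above the plate's top; x along the rib, z up. Fully home, the plate is flush with the unit's top; unpressed it stands 7 mm proud
- spent2_grip (a point): SPENT tile (1 or 2 present), dark brown, at first standing proud in a well: 60 x 60 x 12 mm plate, 0.14 kg, with a rib 40 (x) x 14 (y) x 24 mm high on the middle of its top, to be gripped across the 14 mm. This point: centre of the rib, 24 mm above the tile's underside, 12 mm above the plate's top; x along the rib, z up. Fully home, the plate is flush with the unit's top; unpressed it stands 7 mm proud
- fresh0_grip (a point): FRESH tile (2 or 3 present), pale green, at first flat on the shelf at left: 60 x 60 x 12 mm plate, 0.14 kg, with a rib 40 (x) x 14 (y) x 24 mm high on the middle of its top, to be gripped across the 14 mm. This point: centre of the rib, 24 mm above the tile's underside, 12 mm above the plate's top; x along the rib, z up. Fully home, the plate is flush with the unit's top; unpressed it stands 7 mm proud
- fresh1_grip (a point): FRESH tile (2 or 3 present), pale green, at first flat on the shelf at left: 60 x 60 x 12 mm plate, 0.14 kg, with a rib 40 (x) x 14 (y) x 24 mm high on the middle of its top, to be gripped across the 14 mm. This point: centre of the rib, 24 mm above the tile's underside, 12 mm above the plate's top; x along the rib, z up. Fully home, the plate is flush with the unit's top; unpressed it stands 7 mm proud
- fresh2_grip (a point): FRESH tile (2 or 3 present), pale green, at first flat on the shelf at left: 60 x 60 x 12 mm plate, 0.14 kg, with a rib 40 (x) x 14 (y) x 24 mm high on the middle of its top, to be gripped across the 14 mm. This point: centre of the rib, 24 mm above the tile's underside, 12 mm above the plate's top; x along the rib, z up. Fully home, the plate is flush with the unit's top; unpressed it stands 7 mm proud
- dish: bystander: pale blue dish, 110 mm across, 32 mm high (origin: centre of its underside), in the shallow clear crate beyond the unit, to be left alone
- scoop_handle (a point): bystander: black sifting scoop, 230 mm long (a point on its handle), in the shallow clear crate beyond the unit, to be left alone
- brush: bystander: bamboo-handled mini brush, 145 mm long (origin: its underside where handle meets head), in the shallow clear crate beyond the unit, to be left alone
There are look-alikes about, which are no part of the job. What is shaped like the part that bears spent2_grip but purple is not meant.

How it is judged (in metres and radians):
On the way, in this order (a step that is already met when the one before it is completed fails the run):
1. the STOP key is held with more than 5 N (contact force between key_stop and anything else above 5 N), for 0.2 s.
2. all spent tiles lie in the tray and all fresh tiles are home in wells (x of spent0_grip in the frame of tray between -0.1 and 0.1 m and y of spent0_grip in the frame of tray between -0.06 and 0.06 m and z of each of spent0_grip, spent1_grip, spent2_grip in the frame of tray below 0.05 m and x of spent1_grip in the frame of tray between -0.1 and 0.1 m and y of spent1_grip in the frame of tray between -0.06 and 0.06 m and x of spent2_grip in the frame of tray between -0.1 and 0.1 m and y of spent2_grip in the frame of tray between -0.06 and 0.06 m and ((horizontal distance between fresh0_grip and bay0 below 0.009 m and z of fresh0_grip in the frame of bay0 between 0.008 and 0.0148 m) or (horizontal distance between fresh0_grip and bay1 below 0.009 m and z of fresh0_grip in the frame of bay1 between 0.008 and 0.0148 m) or (horizontal distance between fresh0_grip and bay2 below 0.009 m and z of fresh0_grip in the frame of bay2 between 0.008 and 0.0148 m)) and angle between each of fresh0_grip, fresh1_grip, fresh2_grip's own z axis and vertical below 0.06 rad and ((horizontal distance between fresh1_grip and bay0 below 0.009 m and z of fresh1_grip in the frame of bay0 between 0.008 and 0.0148 m) or (horizontal distance between fresh1_grip and bay1 below 0.009 m and z of fresh1_grip in the frame of bay1 between 0.008 and 0.0148 m) or (horizontal distance between fresh1_grip and bay2 below 0.009 m and z of fresh1_grip in the frame of bay2 between 0.008 and 0.0148 m)) and ((horizontal distance between fresh2_grip and bay0 below 0.009 m and z of fresh2_grip in the frame of bay0 between 0.008 and 0.0148 m) or (horizontal distance between fresh2_grip and bay1 below 0.009 m and z of fresh2_grip in the frame of bay1 between 0.008 and 0.0148 m) or (horizontal distance between fresh2_grip and bay2 below 0.009 m and z of fresh2_grip in the frame of bay2 between 0.008 and 0.0148 m))), for 0.2 s.
3. the START key is held with more than 5 N (contact force between key_start and anything else above 5 N), for 0.2 s.
At the end, for the whole second after the job is handed in: Every spent tile lies inside the tray (rib centre within 100 x 60 mm of its centre and below 50 mm); every fresh tile is in a well (within 9 mm of its centre), level to 0.06 rad, with its plate flush to within about 3 mm of the unit's top; both keys are free (all of step 2 and contact force between each of key_stop, key_start and anything else below 1 N); the robot touches nothing.
It fails at once if a key is pressed with more than 30 N (contact force between any of key_stop, key_start and anything else above 30 N).
It fails at once if a thing in the clear crate is shifted more than 3 cm (distance of any of dish, scoop_handle, brush from where it was at the start of the episode above 0.03 m).
Of spent0, spent1, spent2 only 1 to 2 are there at a start; the rules pass over those that are not, and their reading is None.
Of fresh0, fresh1, fresh2 only 2 to 3 are there at a start; the rules pass over those that are not, and their reading is None.
At some moment in a run one of fresh0, fresh1, fresh2 may be knocked a few centimetres aside while the robot is not near it.
Once in a run the grip may slacken for a moment while it holds something.
It also fails if it takes over 210 s, if anything falls off the work surface, if the arm or the gripper's body presses on something with over 40 N, if the wrist force passes 120 N, or if a joint passes its speed limit or range.

### The arm

A 6-joint arm with a two-finger parallel gripper is mounted at the origin on the work surface. World frame = base frame: x ahead of the robot, y to its left, z up, the work surface at z = 0. Lengths are in mm, angles in rad, forces in N, time in s.
With the tool pointing down it reaches from about 350 to 775 mm from the base axis. Payload 7.3 kg.
Tool frame: the origin (TCP) lies midway between the tips of the shut fingers; the grasp point (between the pads) lies 19 mm behind it; x points along the fingers, y is the direction in which the jaws open and shut, and the axes are right-handed (so a half turn about x gives the same grasp; the last joint's range is limited). The gripper opens to 92 mm and grips with 3 to 60 N. Pads are 19 mm wide; open, the fingers measure 130 mm over their backs; the gripper's body (75 mm by 190 mm) begins 47 mm behind the grasp point.
Start: joints at [-1.422, 0.342, 1.524, -0, 1.275, -0.146], TCP at [152.561, -502.368, 192.241] pointing down, gripper open.
Joint ranges: [-2.53, 2.53], [-0.77, 2.02], [0.04, 2.7], [-1, 4.14], [0.28, 2.66], [-3.11, 3.11]. Speed limits (rad/s): [2.57, 2.57, 3.14, 3.14, 3.14, 3.14].

### API

Orientations are given as [roll, pitch, yaw] about the fixed x, y, z axes, in that order (R = Rz(yaw) Ry(pitch) Rx(roll)).
In Python, from plant import bot gives the robot as it stands. The module is installed in compiled form; this text tells all that it offers.
- The arm moves only by the shell command python3 -m handwheel 'ROWS' [OPENING]. ROWS is JSON, a list that holds one entry, the list of rows, each a list of 4 numbers: the shift along the tool's x, y, z in cm, then the turn about the tool's x in rad. A call has 1 to 8 rows; each row shifts and turns the commanded pose from where the row before left it, along the tool's axes as they then stand; what a row does not reach is not made up. A row lasts 1/12 s, in which the tool goes at most 41.7 mm and 7.16 degrees, less where a joint would pass 70% of its speed; a pose out of reach is approached as far as the arm can. A call is refused whole if a number of a shift passes 4.17 or a number of a turn 0.125, either way. A call with a gripper value outside its range is refused whole. OPENING is the opening, from 0 (shut) to 1 (fully open), set as the call begins (- or left out, the last holds). The fingers move at their own pace and stop on an object; the grip force is fixed at half the most. Time passes only in rows, so rows that do not move let the fingers close. It gives the time, the measured TCP pose, the force and the opening at its end, in the units of the state.
- bot.get_obs(): the state, without advancing time (a new reading comes with each control period).
- bot.capture(name): name is "scene" or "top" or "wrist"; returns (picture, depth): 384x512x3 uint8, red, green, blue; 384x512 float32, mm along the optical axis (not along the pixel's ray), 0 where there is no reading.
- bot.camera_model(name): a dict with "fx", "fy", "cx", "cy" (pixels), "dist_coeffs" ([k1, k2, p1, p2, k3] as OpenCV has them; the pictures are not rectified), "position" and "rotation" of the camera in the world. Camera axes: x right, y down, z forward; pixel columns grow to the right and rows downward; lengths in mm; the calibration is good to about 2 mm. A picture is of the moment at which its call begins: read the wrist's pose just before it. camera_model takes no time and is no camera call; for the wrist camera it gives the pose at the moment of the call.
- bot.close_job(): hands the job in, once; it reports no verdict.
Trained networks look in the newest picture that a camera, given by its name, has taken for a name from the list of things; names that differ only in an ending like _2 or _b are one class to them, and where a whole thing is asked for, a point or a joint stands for the part that bears it (a point fixed in the world has none). Each returns a list of dicts, best first, with "conf" (0 to 1); they miss things now and then, are a little off and sometimes report something else, mostly with a low value. They report only what shows in the picture. A call takes as long as a camera call. They do not tell look-alikes from the thing itself.
- bot.find_in(camera, label): "bbox" ([left, top, width, height] in pixels, round what is visible of it).
- bot.spot_point(camera, label): "point" ([column, row] in pixels: a listed point, or the origin of a listed thing).
The state is a dict: "time": time; "joint_positions": joint angles; "dq": joint speeds; "tau": joint torques, N m; "tool_pos": TCP position; "tcp_rot": TCP orientation; "contact_force": force on the tool from outside, world axes, zero at the start; "moment": the same for the moment, N m; "grip_width": finger opening in mm.
Only numpy, scipy, OpenCV 4.12 (cv2) and the standard library are available. Lean on these libraries where they do the work, as an engineer would, in place of code of your own. Each camera call takes 0.05 s, during which the arm holds its last target.

## Working session

There is one attempt and no reset: what is moved stays moved. The work goes in short steps, Python scripts to look and compute and a shell command to move; the robot and the scene stay as the last step left them, time stands still between calls to the robot, and variables do not carry over. Pictures are saved under pics/ and viewed, and the job is handed in when it is done.

```bash
mkdir -p pics; cat > h.py <<'E'
import numpy as np, cv2
from plant import bot
def cap(n,f):
    p,d=bot.capture(n); cv2.imwrite('pics/'+f,p[:,:,::-1]); return p,d
def ray(n,uv,cm=None):
    c=cm or bot.camera_model(n); K=np.array([[c['fx'],0,c['cx']],[0,c['fy'],c['cy']],[0,0,1.]])
    q=cv2.undistortPoints(np.array([[uv]],float),K,np.array(c['dist_coeffs'],float))[0,0]
    R=np.array(c['rotation'],float)
    if R.shape!=(3,3):
        print('rot',R)
    return np.array(c['position'],float), R@np.array([q[0],q[1],1.]), 
def atz(n,uv,z,cm=None):
    o,r=ray(n,uv,cm); return o+r*(z-o[2])/r[2]
def atd(n,uv,d,cm=None):
    u,v=int(round(uv[0])),int(round(uv[1])); w=d[max(0,v-2):v+3,max(0,u-2):u+3]; w=w[w>0]
    o,r=ray(n,uv,cm); return o+r*np.median(w)
E
python3 - <<'E'
from h import *
o=bot.get_obs(); print({k:np.round(v,3).tolist() for k,v in o.items()})
for n in ['scene','top','wrist']:
    p,d=cap(n,n+'0.png'); c=bot.camera_model(n); print(n,{k:np.round(v,3).tolist() for k,v in c.items()})
    np.save(n+'0.npy',d)
for l in ['key_stop_top','key_start_top','bay0','bay1','bay2','spent0_grip','fresh0_grip','tray','dish']:
    for r in bot.spot_point('top',l)[:5]: print(l,r, np.round(atd('top',r['point'],np.load('top0.npy'))))
E
```

```text
{'time': 0.0, 'joint_positions': [-1.422, 0.343, 1.525, -0.0, 1.275, -0.146], 'dq': [-0.0, 0.001, -0.001, 0.0, -0.001, 0.0], 'tau': [0.001, -43.123, -24.423, 0.072, 0.056, -0.0], 'tool_pos': [152.51, -501.878, 191.538], 'tcp_rot': [-1.71, 1.569, 1.726], 'contact_force': [-0.835, -0.087, 0.547], 'moment': [-0.037, 0.015, -0.005], 'grip_width': 91.346}
scene {'fx': 422.008, 'fy': 422.008, 'cx': 256.224, 'cy': 196.527, 'dist_coeffs': [0.039, 0.0, 0.0, 0.0, 0.0], 'position': [1203.356, 626.342, 782.36], 'rotation': [-2.229, -0.015, 2.33]}
top {'fx': 443.166, 'fy': 443.166, 'cx': 249.938, 'cy': 190.02, 'dist_coeffs': [-0.088, 0.0, 0.0, 0.0, 0.0], 'position': [317.539, 2.502, 1371.055], 'rotation': [-2.984, 0.009, -1.575]}
wrist {'fx': 271.764, 'fy': 271.764, 'cx': 255.571, 'cy': 191.979, 'dist_coeffs': [-0.044, 0.0, 0.0, 0.0, 0.0], 'position': [219.794, -483.042, 383.208], 'rotation': [2.883, 0.0, -1.276]}
rot [-2.98426603  0.00867005 -1.57523438]
key_stop_top {'point': [230.0, 204.5], 'conf': 0.71} [-1620. -1935.  -567.]
rot [-2.98426603  0.00867005 -1.57523438]
key_start_top {'point': [
[... 1022 characters left out ...]
0.65} [-1893. -2209.  -840.]
rot [-2.98426603  0.00867005 -1.57523438]
bay2 {'point': [232.0, 183.1], 'conf': 0.61} [-1667. -1983.  -614.]
rot [-2.98426603  0.00867005 -1.57523438]
spent0_grip {'point': [281.0, 189.0], 'conf': 0.4} [-2084. -2399. -1030.]
rot [-2.98426603  0.00867005 -1.57523438]
fresh0_grip {'point': [286.1, 190.9], 'conf': 0.17} [-2098. -2413. -1045.]
rot [-2.98426603  0.00867005 -1.57523438]
tray {'point': [370.3, 210.6], 'conf': 0.75} [-2958. -3273. -1904.]
rot [-2.98426603  0.00867005 -1.57523438]
tray {'point': [230.4, 203.3], 'conf': 0.39} [-1625. -1940.  -572.]
rot [-2.98426603  0.00867005 -1.57523438]
dish {'point': [266.5, 130.6], 'conf': 0.7} [-2060. -2375. -1006.]
```

```bash
python3 - <<'E'
s=open('h.py').read()
s=s.replace("""        print('rot',R)
""","""        from scipy.spatial.transform import Rotation as Ro
        R=Ro.from_euler('xyz',R).as_matrix()
""")
open('h.py','w').write(s)
E
python3 - <<'E'
from h import *
d=np.load('top0.npy')
for l,uv in dict(stop=(230,204.5),start=(279.5,211.5),b0=(285.9,187.7),b1=(256.8,184.7),b2=(232,183.1),tray=(370,210.6),dish=(266.5,130.6)).items(): print(l,np.round(atd('top',uv,d)))
E
```

```text
stop [485.  74.  36.]
start [463. -76.  39.]
b0 [532. -95.  61.]
b1 [547.  -8.  27.]
b2 [553.  68.  27.]
tray [ 467. -360.    5.]
dish [725. -40.   9.]
```

View pics/top0.png

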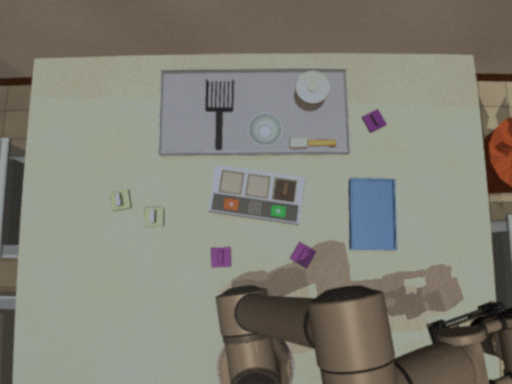

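View pics/scene0.png

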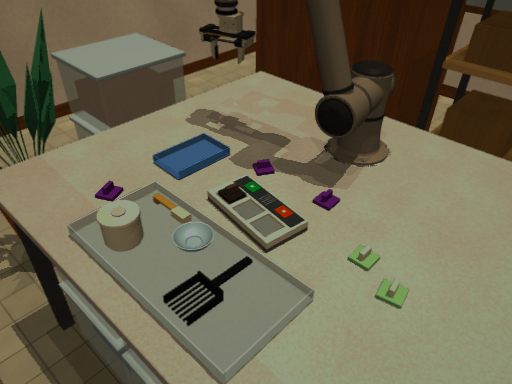

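View pics/wrist0.png

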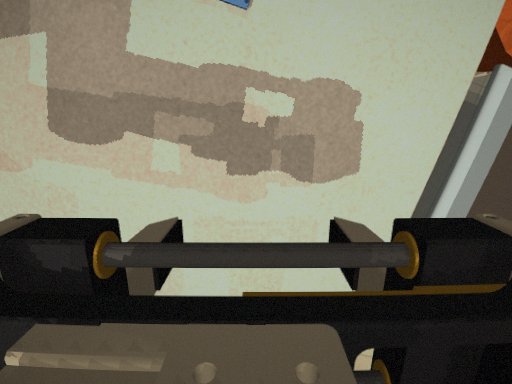

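```bash
cat >> h.py <<'E'
from scipy.spatial.transform import Rotation as Ro
def plan(x,y,z,jaw=None):
    """jaw: world angle of tool y axis (mod pi)"""
    o=bot.get_obs(); R=Ro.from_euler('xyz',o['tcp_rot']).as_matrix(); p=np.array(o['tool_pos'])
    a=np.arctan2(R[1,1],R[0,1]); t=0
    if jaw is not None:
        t=(jaw-a+np.pi/2)%np.pi-np.pi/2; t=-t # tool x is down
    d=R.T@(np.array([x,y,z])-p)/10
    print('pos',np.round(p,1),'jaw %.3f'%a,'q6 %.2f'%o['joint_positions'][5],'tilt',np.round(R[:,0],3),'F',np.round(o['contact_force'],1),'w %.1f'%o['grip_width'],'t %.1f'%o['time'])
    print('shift cm (tool xyz)',np.round(d,2),'turn %.3f'%t)
    c,s=np.cos(t),np.sin(t); print('if turned first:',np.round([d[0],c*d[1]+s*d[2],-s*d[1]+c*d[2]],2))
E
python3 - <<'E'
from h import *
plan(450,0,260,np.pi/2-0.146)
E
```

```text
pos [ 152.5 -502.4  192.2] jaw -1.276 q6 -0.15 tilt [ 0. -0. -1.] F [ 0.9 -0.4 -0.6] w 91.9 t 0.6
shift cm (tool xyz) [ -6.78 -39.43 -43.06] turn 0.441
if turned first: [ -6.78 -54.03 -22.12]
```

```bash
python3 -m handwheel '[[[-0.42,-2.46,-2.69,0],[-0.42,-2.46,-2.69,0],[-0.42,-2.46,-2.69,0],[-0.42,-2.46,-2.69,0],[-0.42,-2.46,-2.69,0],[-0.42,-2.46,-2.69,0],[-0.42,-2.46,-2.69,0],[-0.42,-2.46,-2.69,0]]]' 0; python3 -m handwheel '[[[-0.42,-2.46,-2.69,0],[-0.42,-2.46,-2.69,0],[-0.42,-2.46,-2.69,0],[-0.42,-2.46,-2.69,0],[-0.42,-2.46,-2.69,0],[-0.42,-2.46,-2.69,0],[-0.42,-2.46,-2.69,0],[-0.42,-2.46,-2.69,0]]]'; python3 -m handwheel '[[[0,0,0,0.11],[0,0,0,0.11],[0,0,0,0.11],[0,0,0,0.11],[0,0,0,0],[0,0,0,0]]]'
python3 - <<'E'
from h import *
plan(450,0,260,np.pi/2-0.146)
c=bot.camera_model('wrist'); p,d=cap('wrist','w1.png'); np.save('w1.npy',d)
print(c['position'],c['rotation'])
for l in ['key_stop_top','key_start_top','bay0','spent0_grip']:
    for r in bot.spot_point('wrist',l)[:4]: print(l,r, np.round(atd('wrist',r['point'],d,c),1))
E
```

```text
time: 1.27
tool_pos: [301.8, -249.9, 226.2]
tcp_rot: [2.023, 1.57, -0.825]
contact_force: [1.6, -0.4, -0.5]
grip_width: 43.3
time: 1.93
tool_pos: [450.7, 1.2, 259.9]
tcp_rot: [2.446, 1.57, -0.401]
contact_force: [0.9, -1.2, -0.1]
grip_width: 0.1
time: 2.43
tool_pos: [450.0, -0.7, 259.4]
tcp_rot: [2.761, 1.571, -0.523]
contact_force: [0.0, 0.0, -0.3]
grip_width: 0.7
pos [450.   -0.7 259.4] jaw -1.713 q6 1.54 tilt [ 0. -0. -1.] F [ 0.   0.  -0.3] w 0.7 t 2.4
shift cm (tool xyz) [-0.06 -0.07  0.01] turn 0.004
if turned first: [-0.06 -0.07  0.01]
[519.51292384 -11.05179163 450.92710535] [ 2.88345585e+00 -9.92803011e-04 -1.71250763e+00]
key_stop_top {'point': [208.3, 146.7], 'conf': 0.66} [491.6  64.5  38.2]
key_start_top {'point': [297.5, 151.0], 'conf': 0.64} [466.1 -68.   38.3]
bay0 {'point': [252.7, 103.2], 'conf': 0.7} [544.8 -10.8  28.2]
bay0 {'point': [201.2, 102.1], 'conf': 0.65} [557.4  64.9  28.1]
spent0_grip {'point': [154.6, 12.3], 'conf': 0.22} [691.5 110.9  16.4]
```

View pics/w1.png

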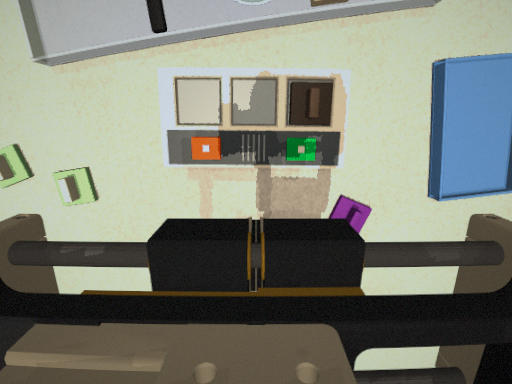

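```bash
python3 - <<'E'
from h import *
p=cv2.imread('pics/w1.png'); d=np.load('w1.npy'); hsv=cv2.cvtColor(p,cv2.COLOR_BGR2HSV)
import json
c=dict(bot.camera_model('wrist')); c['position']=[519.51292384,-11.05179163,450.92710535]; c['rotation']=[2.88345585,-9.928e-4,-1.71250763]
def seg(lo,hi,roi):
    m=cv2.inRange(hsv,lo,hi); z=np.zeros_like(m); a,b,e,f=roi; z[b:f,a:e]=m[b:f,a:e]; return z
K={}
for n,lo,hi,roi in [('stop',(2,150,120),(18,255,255),(180,125,235,170)),('start',(50,150,60),(75,255,255),(275,125,330,170))]:
    m=seg(lo,hi,roi); cn=max(cv2.findContours(m,0,2)[0],key=cv2.contourArea); x,y,w,h=cv2.boundingRect(cn); r=cv2.minAreaRect(cn)
    K[n]=atz('wrist',r[0],39,c); print(n,r,np.round(K[n],1),np.round(atd('wrist',r[0],d,c),1))
v=K['stop']-K['start']; print('dist',np.linalg.norm(v),'yaw',np.arctan2(-v[0],v[1]))
# wells: white frame vs interior; crop view
crop=cv2.resize(p[60:175,150:360],None,fx=3.8,fy=3.8,interpolation=cv2.INTER_CUBIC); cv2.imwrite('pics/w1c.png',crop)
E
```

```text
stop ((205.5, 148.0), (22.0, 29.0), 90.0) [490.3  68.9  39. ] [490.3  69.1  38.3]
start ((300.5, 149.0), (22.0, 29.0), 90.0) [468.6 -72.7  39. ] [468.5 -72.7  38.5]
dist 143.24364729047753 yaw -0.15241379362163923
```

View pics/w1c.png

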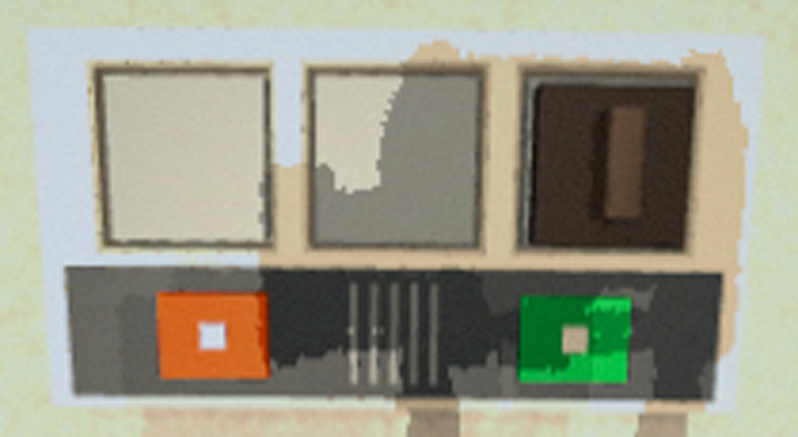

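```bash
python3 - <<'E'
from h import *
c=dict(bot.camera_model('wrist')); c['position']=[519.51292384,-11.05179163,450.92710535]; c['rotation']=[2.88345585,-9.928e-4,-1.71250763]
d=np.load('w1.npy')
f=lambda u,v:(u/3.8+150,v/3.8+60)
P=[atz('wrist',f(*q),34,c) for q in [(185,157),(397,157),(608,160)]]
for q in P: print(np.round(q,1))
v=P[0]-P[2]; print(np.linalg.norm(v),np.arctan2(-v[0],v[1]))
print('rib',atz('wrist',f(626,162),65,c),atd('wrist',f(626,162),d,c))
plan(490.3,68.9,60,np.pi/2-0.15)
E
```

```text
[558.5  67.3  34. ]
[546.7 -13.7  34. ]
[534.3 -94.3  34. ]
163.4189196339755 -0.14858678632114627
rib [531.6561917  -94.48022228  65.        ] [531.68424904 -94.6729859   64.10830508]
pos [450.   -0.8 259.4] jaw -1.715 q6 1.54 tilt [ 0. -0. -1.] F [ 0.9 -0.2  0.2] w 0.5 t 2.7
shift cm (tool xyz) [19.94 -7.48 -2.99] turn 0.006
if turned first: [19.94 -7.49 -2.94]
```

```bash
python3 -m handwheel '[[[2.85,-1.07,-0.43,0.006],[2.85,-1.07,-0.43,0],[2.85,-1.07,-0.43,0],[2.85,-1.07,-0.43,0],[2.85,-1.07,-0.43,0],[2.85,-1.07,-0.43,0],[2.85,-1.07,-0.42,0],[0,0,0,0]]]'; python3 -m handwheel '[[[0.5,0,0,0],[0.5,0,0,0],[0.5,0,0,0],[0,0,0,0],[0,0,0,0]]]'
python3 -c "
from h import *
plan(490.3,68.9,41,np.pi/2-0.15)"
```

```text
time: 3.35
tool_pos: [488.1, 70.0, 55.1]
tcp_rot: [0.103, 1.562, 3.096]
contact_force: [-1.1, -0.4, 0.2]
grip_width: 0.9
time: 3.77
tool_pos: [491.3, 68.4, 45.7]
tcp_rot: [-3.11, 1.569, -0.12]
contact_force: [0.3, 0.3, 0.0]
grip_width: 0.7
pos [491.3  68.4  45.7] jaw -1.722 q6 1.71 tilt [ 0.001 -0.    -1.   ] F [0.3 0.3 0. ] w 0.7 t 3.8
shift cm (tool xyz) [ 0.47 -0.03  0.11] turn -0.002
if turned first: [ 0.47 -0.03  0.11]
```

```bash
python3 -m handwheel '[[[0.2,0,0.1,0],[0.15,0,0,0],[0.1,0,0,0],[0.05,0,0,0],[0,0,0,0],[0,0,0,0]]]'
```

```text
time: 4.27
tool_pos: [489.9, 69.0, 39.9]
tcp_rot: [1.685, 1.571, -1.608]
contact_force: [0.5, 0.9, -0.1]
grip_width: 0.1
```

```bash
python3 -m handwheel '[[[0.05,0,0,0],[0.05,0,0,0],[0,0,0,0],[0,0,0,0]]]'
```

```text
time: 4.6
tool_pos: [489.9, 69.0, 38.9]
tcp_rot: [1.364, 1.571, -1.928]
contact_force: [-0.1, 0.2, 0.2]
grip_width: 0.5
```

```bash
python3 -m handwheel '[[[0.05,0,0,0],[0.05,0,0,0],[0,0,0,0],[0,0,0,0]]]'
```

```text
time: 4.93
tool_pos: [489.9, 69.0, 37.9]
tcp_rot: [1.067, 1.571, -2.226]
contact_force: [-0.0, -0.1, 0.2]
grip_width: 0.5
```

```bash
python3 -m handwheel '[[[0.05,0,0,0],[0.05,0,0,0],[0,0,0,0],[0,0,0,0]]]'
```

```text
time: 5.27
tool_pos: [489.9, 69.0, 36.9]
tcp_rot: [1.356, 1.571, -1.936]
contact_force: [0.2, -0.2, -0.3]
grip_width: 0.5
```

```bash
python3 -m handwheel '[[[0.05,0,0,0],[0,0,0,0],[0,0,0,0]]]';python3 -m handwheel '[[[0.05,0,0,0],[0,0,0,0],[0,0,0,0]]]'
```

```text
time: 5.52
tool_pos: [489.9, 69.0, 36.4]
tcp_rot: [1.491, 1.571, -1.802]
contact_force: [-0.3, -0.4, -0.1]
grip_width: 0.3
time: 5.77
tool_pos: [489.9, 69.0, 35.9]
tcp_rot: [1.08, 1.571, -2.213]
contact_force: [0.4, -0.1, -0.4]
grip_width: 0.1
```

```bash
python3 - <<'E'
from h import *
p,d=cap('wrist','w2.png')
p,d=cap('scene','s2.png'); q=cv2.imread('pics/s2.png'); cv2.imwrite('pics/s2c.png',cv2.resize(q[150:270,180:340],None,fx=4,fy=4,interpolation=cv2.INTER_CUBIC))
E
```

```text
(no output)
```

View pics/w2.png

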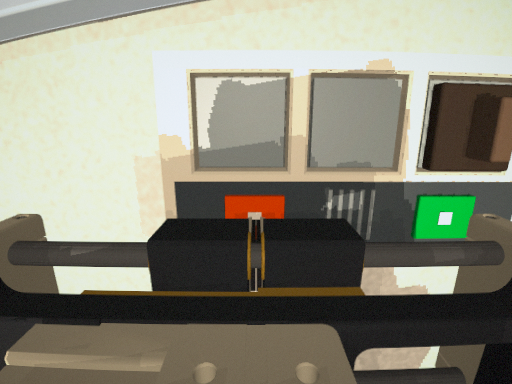

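View pics/s2c.png

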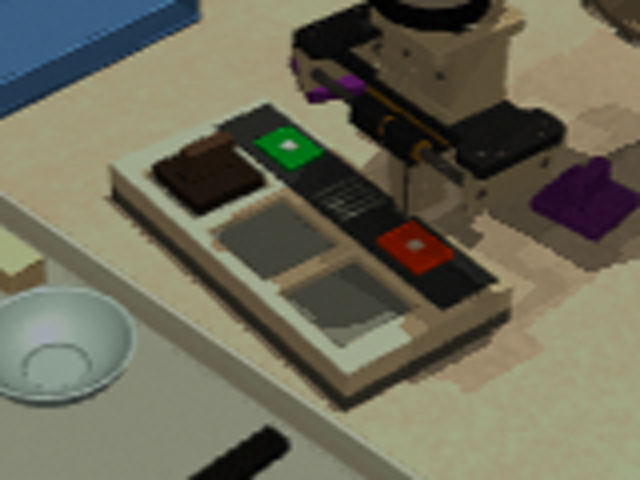

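```bash
cat >> h.py <<'E'
def proj(n,P,cm=None):
    c=cm or bot.camera_model(n); K=np.array([[c['fx'],0,c['cx']],[0,c['fy'],c['cy']],[0,0,1.]])
    R=Ro.from_euler('xyz',c['rotation']).as_matrix(); q=R.T@(np.array(P,float)-np.array(c['position']))
    return cv2.projectPoints(q.reshape(1,1,3),np.zeros(3),np.zeros(3),K,np.array(c['dist_coeffs'],float))[0][0,0]
E
python3 - <<'E'
from h import *
o=bot.get_obs(); t=o['tool_pos']; print(t,o['contact_force'])
for n in ['wrist','scene']:
    print(n,proj(n,t),proj(n,[490.3,68.9,39]), proj(n,np.array(t)+[0,0,30]))
d=bot.capture('scene')[1]
for v in range(190,222,3):
    for u in [280,284]: print(u,v,np.round(atd('scene',(u,v),d)),end=' ')
    print()
E
```

```text
[489.93090629  69.00665675  35.90462322] [0.44041731 0.56941612 0.58024862]
wrist [254.70507384 217.49528211] [254.76371791 218.46205481] [254.60818433 233.67464348]
scene [283.37280618 210.84728049] [283.31764154 210.02955751] [283.97222519 202.38317234]
280 190 [501.  61. 110.] 284 190 [526.  94. 141.] 
280 193 [502.  63. 101.] 284 193 [504.  78. 111.] 
280 196 [502.  63.  91.] 284 196 [504.  78. 101.] 
280 199 [501.  64.  81.] 284 199 [503.  79.  91.] 
280 202 [502.  65.  71.] 284 202 [502.  79.  80.] 
280 205 [476.  45.  35.] 284 205 [470.  55.  37.] 
280 208 [488.  55.  37.] 284 208 [480.  63.  37.] 
280 211 [499.  64.  38.] 284 211 [491.  72.  38.] 
280 214 [507.  71.  36.] 284 214 [499.  79.  36.] 
280 217 [514.  77.  33.] 284 217 [508.  87.  35.] 
280 220 [522.  85.  32.] 284 220 [515.  93.  32.]
```

```bash
python3 - <<'E'
from h import *
c=bot.camera_model('wrist'); p,d=bot.capture('wrist')
for v in range(196,300,6): print(v,[(u,int(d[v,u]),np.round(atd('wrist',(u,v),d[:, :],c)).tolist()) for u in (250,255,260)])
cv2.imwrite('pics/w3c.png',cv2.resize(p[180:300,200:310,::-1],None,fx=5,fy=5,interpolation=cv2.INTER_NEAREST))
p,d=bot.capture('scene'); cv2.imwrite('pics/s3c.png',cv2.resize(p[170:230,240:320,::-1],None,fx=9,fy=9,interpolation=cv2.INTER_NEAREST))
E
```

```text
196 [(250, 198, [507.0, 70.0, 37.0]), (255, 196, [507.0, 66.0, 37.0]), (260, 197, [506.0, 63.0, 37.0])]
202 [(250, 198, [503.0, 70.0, 38.0]), (255, 197, [502.0, 67.0, 38.0]), (260, 197, [502.0, 63.0, 38.0])]
208 [(250, 198, [498.0, 71.0, 38.0]), (255, 199, [498.0, 68.0, 38.0]), (260, 200, [497.0, 64.0, 37.0])]
214 [(250, 198, [494.0, 72.0, 38.0]), (255, 198, [494.0, 68.0, 39.0]), (260, 199, [493.0, 65.0, 38.0])]
220 [(250, 161, [503.0, 70.0, 76.0]), (255, 166, [501.0, 67.0, 71.0]), (260, 0, [502.0, 64.0, 74.0])]
226 [(250, 151, [503.0, 70.0, 85.0]), (255, 156, [501.0, 67.0, 81.0]), (260, 151, [502.0, 64.0, 84.0])]
232 [(250, 86, [513.0, 67.0, 118.0]), (255, 148, [501.0, 67.0, 90.0]), (260, 147, [501.0, 64.0, 91.0])]
238 [(250, 81, [525.0, 65.0, 151.0]), (255, 140, [501.0, 67.0, 98.0]), (260, 140, [502.0, 64.0, 99.0])]
244 [(250, 81, [524.0, 65.0, 153.0]), (255, 84, [522.0, 64.0, 149.0]), (260, 85, [522.0, 62.0, 150.0])]
250 [(250, 78, [523.0, 65.0, 154.0]), (255, 83, [521.0, 64.0, 151.0]), (260, 83, [522.0, 62.0, 152.0])]
256 [(250, 80, [521.0, 65.0, 155.0]), (255, 82, [520.0, 64.0, 152.0]), (260, 82, [520.0, 63.0, 153.0])]
262 [(250, 80, [519.0, 66.0, 155.0]), (255, 82, [518.0, 64.0, 153.0]), (260, 83, [518.0, 63.0, 153.0])]
268 [(250, 80, [518.0, 66.0, 155.0]), (255, 124, [494.0, 68.0, 116.0]), (260, 124, [515.0, 63.0, 152.0])]
274 [(250, 81, [515.0, 66.0, 155.0]), (255, 126, [491.0, 69.0, 116.0]), (260, 125, [491.0, 66.0, 116.0])]
280 [(250, 123, [490.0, 71.0, 118.0]), (255, 127, [488.0, 69.0, 115.0]), (260, 126, [488.0, 67.0, 116.0])]
286 [(250, 125, [487.0, 72.0, 118.0]), (255, 127, [485.0, 69.0, 116.0]), (260, 126, [485.0, 67.0, 116.0])]
292 [(250, 76, [513.0, 67.0, 161.0]), (255, 74, [513.0, 65.0, 161.0]), (260, 75, [513.0, 64.0, 161.0])]
298 [(250, 68, [517.0, 66.0, 169.0]), (255, 68, [517.0, 65.0, 169.0]), (260, 68, [517.0, 63.0, 169.0])]
```

View pics/w3c.png

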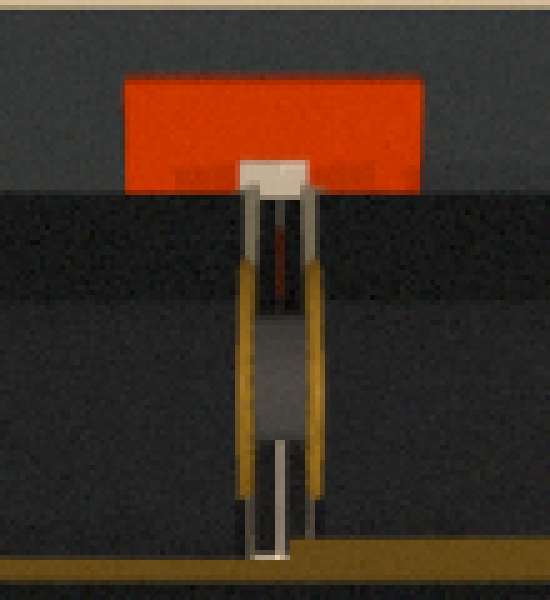

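View pics/s3c.png

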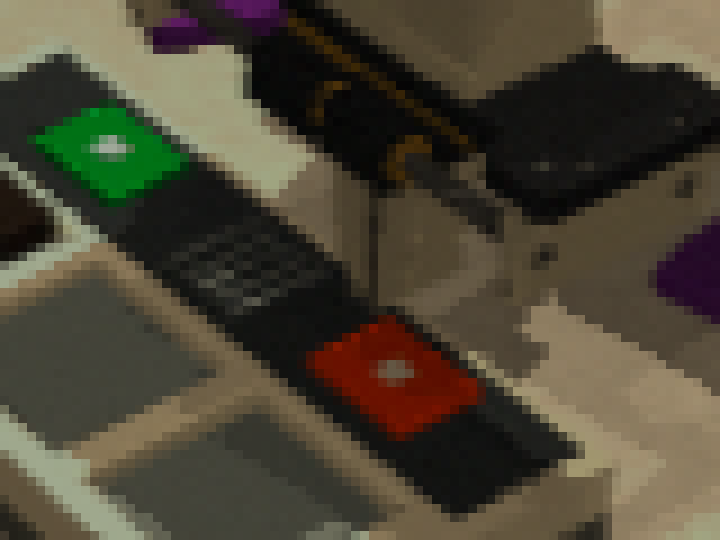

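```bash
cat > chk.py <<'E'
from plant import bot
import sys
o=bot.get_obs(); f=o['contact_force'][2]; print('z %.1f Fz %.1f'%(o['tool_pos'][2],f)); sys.exit(abs(f)>2.5)
E
M='python3 chk.py'
python3 -m handwheel '[[[0.1,0,0,0],[0,0,0,0],[0,0,0,0]]]' >/dev/null && $M && python3 -m handwheel '[[[0.1,0,0,0],[0,0,0,0],[0,0,0,0]]]' >/dev/null && $M && python3 -m handwheel '[[[0.1,0,0,0],[0,0,0,0],[0,0,0,0]]]' >/dev/null && $M && python3 -m handwheel '[[[0.1,0,0,0],[0,0,0,0],[0,0,0,0]]]' >/dev/null && $M && python3 -m handwheel '[[[0.1,0,0,0],[0,0,0,0],[0,0,0,0]]]' >/dev/null && $M && python3 -m handwheel '[[[0.1,0,0,0],[0,0,0,0],[0,0,0,0]]]' >/dev/null && $M && python3 -m handwheel '[[[0.1,0,0,0],[0,0,0,0],[0,0,0,0]]]' >/dev/null && $M && python3 -m handwheel '[[[0.1,0,0,0],[0,0,0,0],[0,0,0,0]]]' >/dev/null && $M
```

```text
z 34.8 Fz 0.6False
```

```bash
python3 - <<'E'
from h import *
p,d=bot.capture('scene'); cv2.imwrite('pics/s4c.png',cv2.resize(p[170:230,240:320,::-1],None,fx=9,fy=9,interpolation=cv2.INTER_NEAREST))
for v in range(196,214,2): print(v,[np.round(atd('scene',(u,v),d)).tolist() for u in (276,280,284)])
E
```

```text
196 [[454.0, 10.0, 37.0], [500.0, 62.0, 90.0], [504.0, 79.0, 101.0]]
198 [[460.0, 15.0, 35.0], [501.0, 63.0, 84.0], [505.0, 80.0, 95.0]]
200 [[466.0, 21.0, 34.0], [502.0, 64.0, 78.0], [503.0, 79.0, 87.0]]
202 [[472.0, 26.0, 33.0], [500.0, 63.0, 70.0], [502.0, 79.0, 80.0]]
204 [[479.0, 32.0, 33.0], [475.0, 43.0, 37.0], [468.0, 53.0, 39.0]]
206 [[486.0, 38.0, 33.0], [479.0, 47.0, 34.0], [474.0, 57.0, 37.0]]
208 [[493.0, 45.0, 34.0], [488.0, 55.0, 37.0], [480.0, 62.0, 36.0]]
210 [[502.0, 52.0, 36.0], [495.0, 61.0, 37.0], [487.0, 69.0, 37.0]]
212 [[507.0, 57.0, 35.0], [501.0, 66.0, 37.0], [494.0, 75.0, 38.0]]
```

View pics/s4c.png

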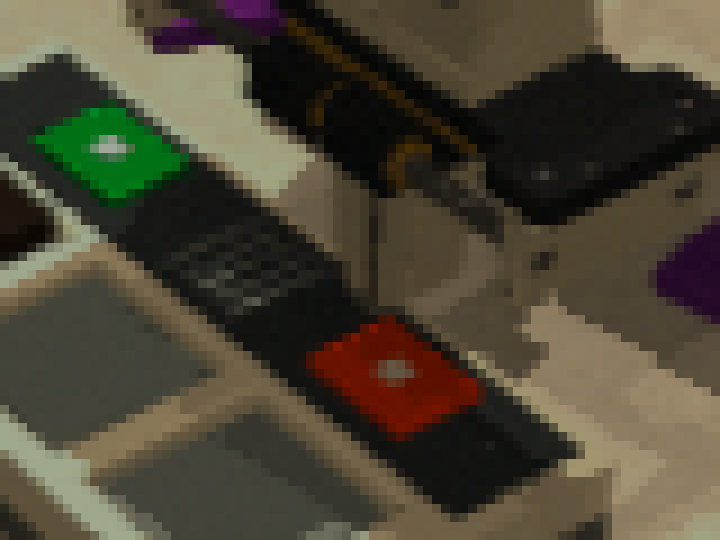

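```bash
sed -i 's/sys.exit(abs(f)>2.5)/sys.exit(int(abs(f)>2.5))/' chk.py
M='python3 chk.py'
python3 -m handwheel '[[[0.1,0,0,0],[0.1,0,0,0],[0,0,0,0]]]' >/dev/null && $M && python3 -m handwheel '[[[0.1,0,0,0],[0.1,0,0,0],[0,0,0,0]]]' >/dev/null && $M && python3 -m handwheel '[[[0.1,0,0,0],[0.1,0,0,0],[0,0,0,0]]]' >/dev/null && $M && python3 -m handwheel '[[[0.1,0,0,0],[0.1,0,0,0],[0,0,0,0]]]' >/dev/null && $M && python3 -m handwheel '[[[0.1,0,0,0],[0.1,0,0,0],[0,0,0,0]]]' >/dev/null && $M && python3 -m handwheel '[[[0.1,0,0,0],[0.1,0,0,0],[0,0,0,0]]]' >/dev/null && $M && python3 -m handwheel '[[[0.1,0,0,0],[0.1,0,0,0],[0,0,0,0]]]' >/dev/null && $M && python3 -m handwheel '[[[0.1,0,0,0],[0.1,0,0,0],[0,0,0,0]]]' >/dev/null && $M;  python3 - <<'E'
from h import *
p,d=bot.capture('scene'); cv2.imwrite('pics/s5c.png',cv2.resize(p[170:230,240:320,::-1],None,fx=9,fy=9,interpolation=cv2.INTER_NEAREST))
for v in range(196,214,2): print(v,[np.round(atd('scene',(u,v),d)).tolist() for u in (276,280,284)])
E
```

```text
z 32.7 Fz -0.7
z 30.7 Fz 0.5
z 28.7 Fz 0.3
z 26.7 Fz 0.6
z 24.7 Fz 0.5
z 22.7 Fz -0.9
z 20.7 Fz 0.1
z 18.7 Fz -0.1
196 [[454.0, 10.0, 36.0], [501.0, 63.0, 91.0], [510.0, 83.0, 107.0]]
198 [[462.0, 17.0, 38.0], [501.0, 63.0, 84.0], [504.0, 79.0, 95.0]]
200 [[469.0, 23.0, 37.0], [501.0, 63.0, 77.0], [504.0, 80.0, 88.0]]
202 [[475.0, 29.0, 37.0], [501.0, 64.0, 71.0], [504.0, 80.0, 82.0]]
204 [[480.0, 33.0, 34.0], [502.0, 65.0, 65.0], [503.0, 80.0, 74.0]]
206 [[486.0, 38.0, 33.0], [501.0, 65.0, 57.0], [503.0, 80.0, 67.0]]
208 [[492.0, 44.0, 33.0], [493.0, 59.0, 42.0], [486.0, 67.0, 42.0]]
210 [[502.0, 52.0, 36.0], [496.0, 62.0, 38.0], [488.0, 69.0, 38.0]]
212 [[507.0, 57.0, 35.0], [501.0, 66.0, 37.0], [494.0, 75.0, 37.0]]
```

View pics/s5c.png

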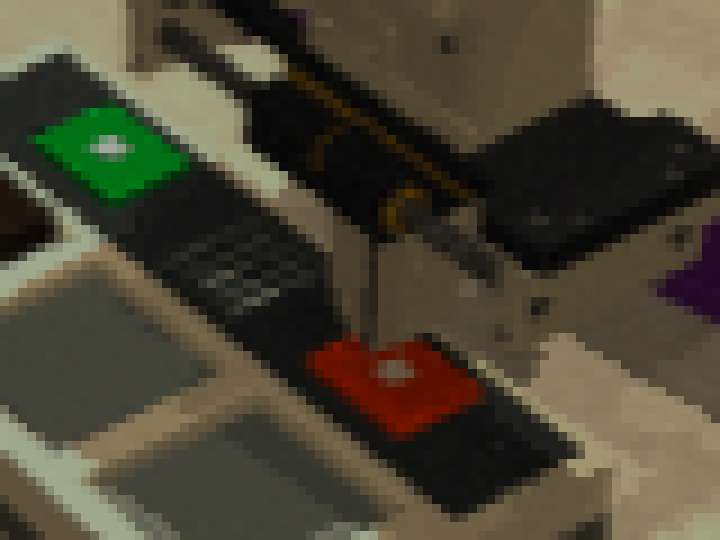

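```bash

M='python3 chk.py'
python3 -m handwheel '[[[0.1,0,0,0],[0.1,0,0,0],[0,0,0,0]]]' >/dev/null && $M && python3 -m handwheel '[[[0.1,0,0,0],[0.1,0,0,0],[0,0,0,0]]]' >/dev/null && $M && python3 -m handwheel '[[[0.1,0,0,0],[0.1,0,0,0],[0,0,0,0]]]' >/dev/null && $M && python3 -m handwheel '[[[0.1,0,0,0],[0,0,0,0],[0,0,0,0]]]' >/dev/null && $M && python3 -m handwheel '[[[0.1,0,0,0],[0,0,0,0],[0,0,0,0]]]' >/dev/null && $M ;  python3 - <<'E'
from h import *
p,d=bot.capture('scene'); cv2.imwrite('pics/s6c.png',cv2.resize(p[170:230,240:320,::-1],None,fx=9,fy=9,interpolation=cv2.INTER_NEAREST))
p,d=cap('wrist','w6.png'); cv2.imwrite('pics/w6c.png',cv2.resize(p[120:300,150:360,::-1],None,fx=3,fy=3,interpolation=cv2.INTER_NEAREST))
E
```

```text
z 16.7 Fz -1.1
z 14.7 Fz 0.0
z 12.7 Fz 0.2
z 11.8 Fz 0.2
z 10.8 Fz -0.2
```

View pics/s6c.png

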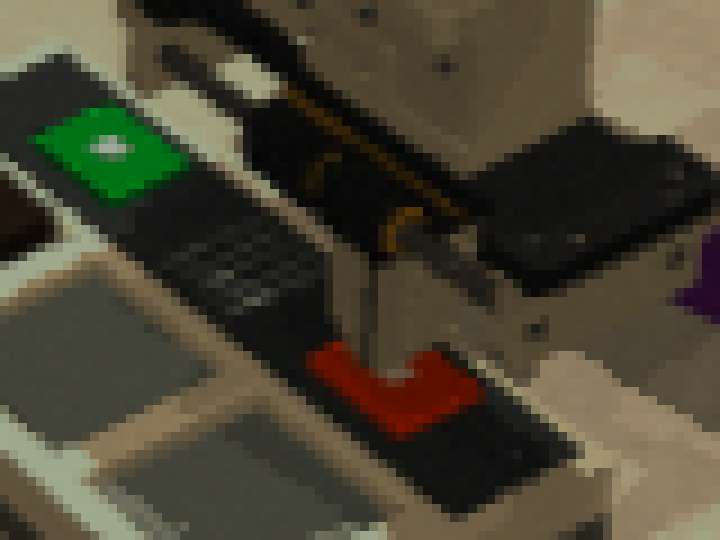

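View pics/w6c.png

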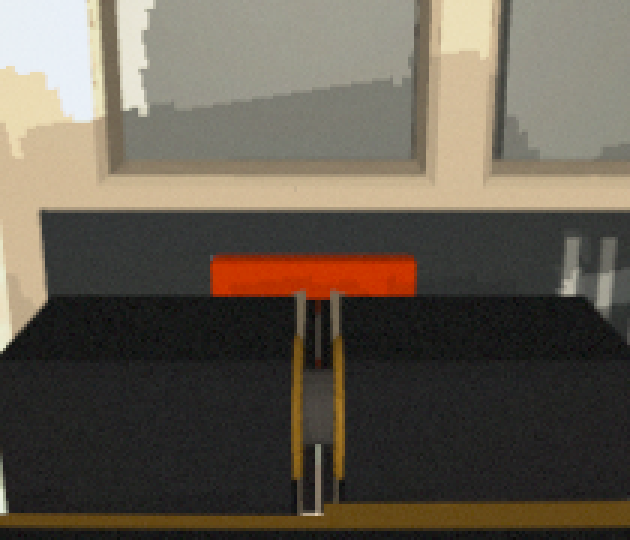

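```bash

M='python3 chk.py'
python3 -m handwheel '[[[0.1,0,0,0],[0,0,0,0],[0,0,0,0]]]' >/dev/null && $M && python3 -m handwheel '[[[0.1,0,0,0],[0,0,0,0],[0,0,0,0]]]' >/dev/null && $M && python3 -m handwheel '[[[0.05,0,0,0],[0,0,0,0],[0,0,0,0]]]' >/dev/null && $M && python3 -m handwheel '[[[0.05,0,0,0],[0,0,0,0],[0,0,0,0]]]' >/dev/null && $M && python3 -m handwheel '[[[0.05,0,0,0],[0,0,0,0],[0,0,0,0]]]' >/dev/null && $M && python3 -m handwheel '[[[0.05,0,0,0],[0,0,0,0],[0,0,0,0]]]' >/dev/null && $M && python3 -m handwheel '[[[0.05,0,0,0],[0,0,0,0],[0,0,0,0]]]' >/dev/null && $M && python3 -m handwheel '[[[0.05,0,0,0],[0,0,0,0],[0,0,0,0]]]' >/dev/null && $M
```

```text
z 9.8 Fz 0.6
z 8.8 Fz -0.0
z 8.4 Fz 0.1
z 7.8 Fz -0.7
z 7.4 Fz -1.1
z 6.9 Fz 0.3
z 6.4 Fz 0.2
z 5.9 Fz 0.4
```

```bash

M='python3 chk.py'
python3 -m handwheel '[[[0.05,0,0,0],[0,0,0,0],[0,0,0,0]]]' >/dev/null && $M && python3 -m handwheel '[[[0.05,0,0,0],[0,0,0,0],[0,0,0,0]]]' >/dev/null && $M && python3 -m handwheel '[[[0.05,0,0,0],[0,0,0,0],[0,0,0,0]]]' >/dev/null && $M && python3 -m handwheel '[[[0.05,0,0,0],[0,0,0,0],[0,0,0,0]]]' >/dev/null && $M && python3 -m handwheel '[[[0.05,0,0,0],[0,0,0,0],[0,0,0,0]]]' >/dev/null && $M && python3 -m handwheel '[[[0.05,0,0,0],[0,0,0,0],[0,0,0,0]]]' >/dev/null && $M && python3 -m handwheel '[[[0.05,0,0,0],[0,0,0,0],[0,0,0,0]]]' >/dev/null && $M && python3 -m handwheel '[[[0.05,0,0,0],[0,0,0,0],[0,0,0,0]]]' >/dev/null && $M
```

```text
z 5.4 Fz 0.1
z 4.9 Fz 1.2
z 4.5 Fz 0.9
z 4.1 Fz 4.1
```

```bash
python3 -m handwheel '[[[0.05,0,0,0],[0,0,0,0],[0,0,0,0]]]'; python3 -m handwheel '[[[0.05,0,0,0],[0,0,0,0],[0,0,0,0]]]'
```

```text
time: 12.97
tool_pos: [490.0, 69.0, 3.6]
tcp_rot: [2.855, 1.571, -0.437]
contact_force: [-1.4, -0.1, 5.9]
grip_width: 0.5
time: 13.22
tool_pos: [490.0, 69.0, 3.3]
tcp_rot: [3.02, 1.57, -0.272]
contact_force: [-2.4, 0.6, 7.5]
grip_width: 0.3
```

Hold about 0.6 s at 7.5–9 N, then retreat.

```bash
python3 -m handwheel '[[[0.03,0,0,0],[0,0,0,0],[0,0,0,0],[0,0,0,0]]]';python3 -m handwheel '[[[0,0,0,0],[0,0,0,0],[0,0,0,0],[0,0,0,0]]]'; python3 -m handwheel '[[[-0.3,0,0,0],[-1,0,0,0],[-3,0,0,0],[-3,0,0,0],[-3,0,0,0],[-3,0,0,0],[0,0,0,0],[0,0,0,0]]]'; python3 -c "
from h import *
plan(532,-94.5,120,np.pi/2-0.15)"
```

```text
time: 13.55
tool_pos: [490.0, 69.0, 3.1]
tcp_rot: [3.027, 1.57, -0.266]
contact_force: [-1.4, -0.1, 8.0]
grip_width: 0.5
time: 13.88
tool_pos: [490.0, 69.0, 3.1]
tcp_rot: [2.967, 1.57, -0.326]
contact_force: [-3.0, -1.2, 7.7]
grip_width: 0.5
time: 14.55
tool_pos: [491.0, 69.0, 137.6]
tcp_rot: [-3.013, 1.566, -0.022]
contact_force: [-0.1, -1.3, 0.8]
grip_width: 0.3
pos [491.   69.  137.6] jaw -1.722 q6 1.71 tilt [ 0.004 -0.    -1.   ] F [-0.1 -1.3  0.8] w 0.3 t 14.6
shift cm (tool xyz) [ 1.78 15.55 -6.51] turn -0.001
if turned first: [ 1.78 15.56 -6.49]
```

```bash
python3 -m handwheel '[[[0,3.11,-1.3,0],[0,3.11,-1.3,0],[0,3.11,-1.3,0],[0,3.11,-1.3,0],[0,3.11,-1.3,0],[0,0,0,0],[0,0,0,0]]]' 0.45; python3 - <<'E'
from h import *
plan(532,-94.5,80,np.pi/2-0.15)
c=bot.camera_model('wrist'); p,d=cap('wrist','w7.png'); print(c['position'],c['rotation'])
print(bot.spot_point('wrist','spent0_grip')[:3])
p,d=bot.capture('scene'); cv2.imwrite('pics/s7c.png',cv2.resize(p[120:240,160:320,::-1],None,fx=4,fy=4,interpolation=cv2.INTER_NEAREST))
E
```

```text
time: 15.13
tool_pos: [530.0, -95.8, 134.0]
tcp_rot: [-0.16, 1.568, 2.828]
contact_force: [-0.1, 0.2, 0.4]
grip_width: 39.9
pos [530.  -95.8 134. ] jaw -1.725 q6 1.40 tilt [-0.003  0.001 -1.   ] F [-0.1  0.2  0.4] w 39.9 t 15.1
shift cm (tool xyz) [ 5.4  -0.16 -0.2 ] turn -0.004
if turned first: [ 5.4  -0.15 -0.2 ]
[ 599.91398702 -107.21308395  325.27075892] [ 2.88043130e+00 -4.20242687e-04 -1.72500084e+00]
[{'point': [468.3, 200.9], 'conf': 0.59}]
```

View pics/w7.png

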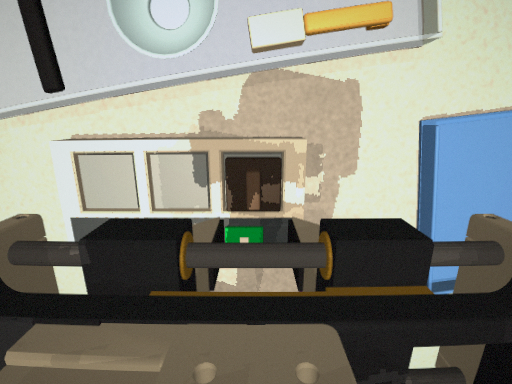

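View pics/s7c.png

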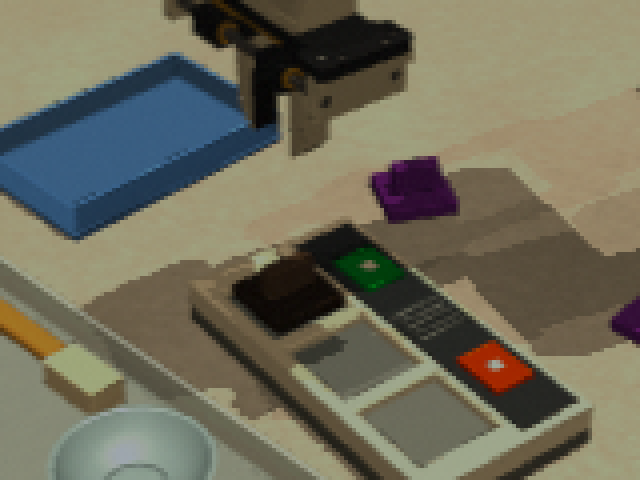

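```bash
python3 - <<'E'
from h import *
print(proj('wrist',[531.7,-94.5,65]))
p=cv2.imread('pics/w7.png'); cv2.imwrite('pics/w7c.png',cv2.resize(p[145:250,200:320],None,fx=5,fy=5,interpolation=cv2.INTER_CUBIC))
E
```

```text
[255.74930973 191.26524022]
```

View pics/w7c.png

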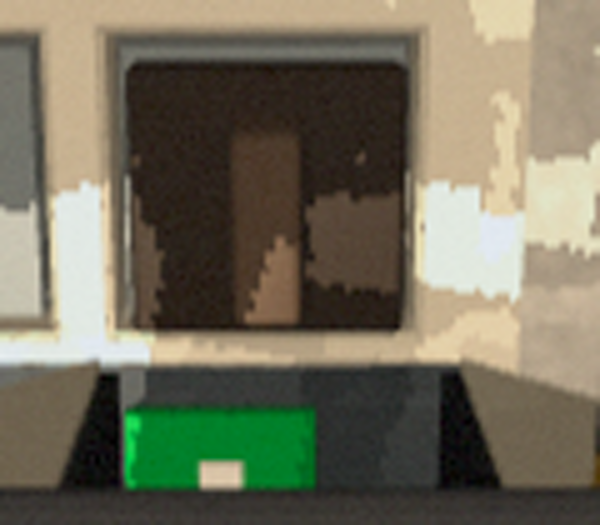

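```bash
python3 -m handwheel '[[[2.5,-0.1,-0.1,0],[2.5,-0.1,-0.1,0],[2.5,-0.1,0,0],[2,0,0,0],[1,0,0,0],[1,0,0,0],[0,0,0,0],[0,0,0,0]]]'; python3 - <<'E'
from h import *
plan(532,-92.5,11,np.pi/2-0.15)
p,d=bot.capture('wrist'); cv2.imwrite('pics/w8c.png',cv2.resize(p[60:260,130:390,::-1],None,fx=3,fy=3,interpolation=cv2.INTER_CUBIC))
p,d=bot.capture('scene'); cv2.imwrite('pics/s8c.png',cv2.resize(p[120:240,160:320,::-1],None,fx=4,fy=4,interpolation=cv2.INTER_NEAREST))
E
```

```text
time: 15.95
tool_pos: [533.5, -91.5, 21.0]
tcp_rot: [2.842, 1.57, -0.45]
contact_force: [-0.1, 0.0, 0.2]
grip_width: 41.5
pos [533.5 -91.5  21. ] jaw -1.721 q6 1.41 tilt [ 0. -0. -1.] F [-0.1  0.   0.2] w 41.5 t 15.9
shift cm (tool xyz) [1.   0.12 0.13] turn -0.001
if turned first: [1.   0.12 0.13]
```

View pics/w8c.png

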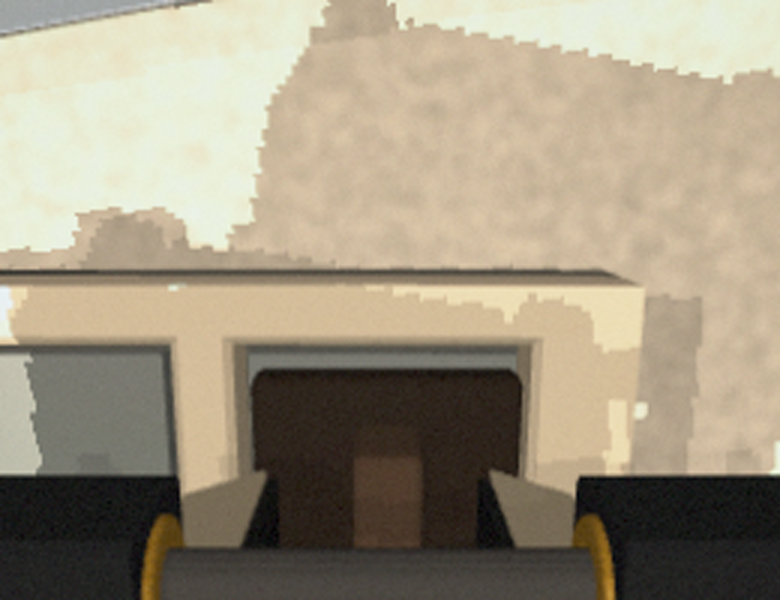

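View pics/s8c.png

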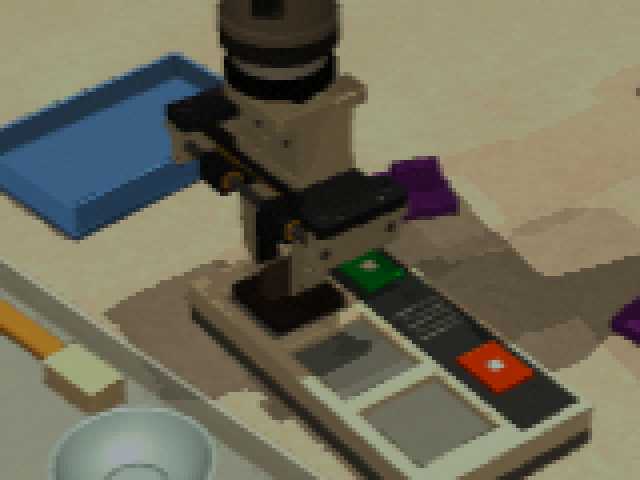

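```bash
python3 -m handwheel '[[[0.5,0.1,0.1,0],[0.4,0,0,0],[0,0,0,0],[0,0,0,0]]]' && python3 chk.py && python3 -m handwheel '[[[0,0,0,0],[0,0,0,0],[0,0,0,0],[0,0,0,0],[0,0,0,0],[0,0,0,0]]]' 0
```

```text
time: 16.38
tool_pos: [531.8, -92.7, 11.5]
tcp_rot: [0.001, 1.57, 2.991]
contact_force: [0.4, -0.2, -0.0]
grip_width: 41.3
z 11.5 Fz -0.0
time: 16.88
tool_pos: [532.1, -92.7, 11.7]
tcp_rot: [2.461, 1.571, -0.832]
contact_force: [0.4, -0.0, -0.3]
grip_width: 14.0
```

```bash
python3 -m handwheel '[[[-1,0,0,0],[-2,0,0,0],[-2.5,0,0,0],[-2.5,0,0,0],[-2.5,0,0,0],[0,0,0,0],[0,0,0,0]]]';  python3 - <<'E'
from h import *
plan(467,-360,115,np.pi/2-0.15)
p,d=bot.capture('scene'); cv2.imwrite('pics/s9c.png',cv2.resize(p[100:220,140:300,::-1],None,fx=4,fy=4,interpolation=cv2.INTER_NEAREST))
p,d=bot.capture('top')
for l in ['tray']:
    for r in bot.spot_point('top',l)[:2]: print(r,atz('top',r['point'],2))
    for r in bot.find_in('top',l)[:2]:
        b=r['bbox']; print(r,atz('top',(b[0],b[1]),32),atz('top',(b[0]+b[2],b[1]+b[3]),32))
cv2.imwrite('pics/t9c.png',cv2.resize(p[150:270,200:420,::-1],None,fx=3.5,fy=3.5,interpolation=cv2.INTER_NEAREST))
E
```

```text
time: 17.47
tool_pos: [532.9, -92.9, 118.4]
tcp_rot: [2.963, 1.567, -0.33]
contact_force: [0.5, -0.0, -1.9]
grip_width: 14.1
pos [532.9 -92.9 118.4] jaw -1.722 q6 1.41 tilt [ 0.003 -0.001 -1.   ] F [ 0.5 -0.  -1.9] w 14.1 t 17.5
shift cm (tool xyz) [ 0.35 27.4   2.49] turn -0.001
if turned first: [ 0.35 27.39  2.52]
{'point': [285.1, 183.1], 'conf': 0.72} [556.10775375 -96.9381748    2.        ]
{'point': [372.3, 212.2], 'conf': 0.62} [ 462.5525133  -367.75487902    2.        ]
{'bbox': [349.0, 173.3, 47.2, 76.5], 'conf': 0.7} [ 580.48408213 -292.76494245   32.        ] [ 344.62983212 -427.81449341   32.        ]
```

View pics/s9c.png

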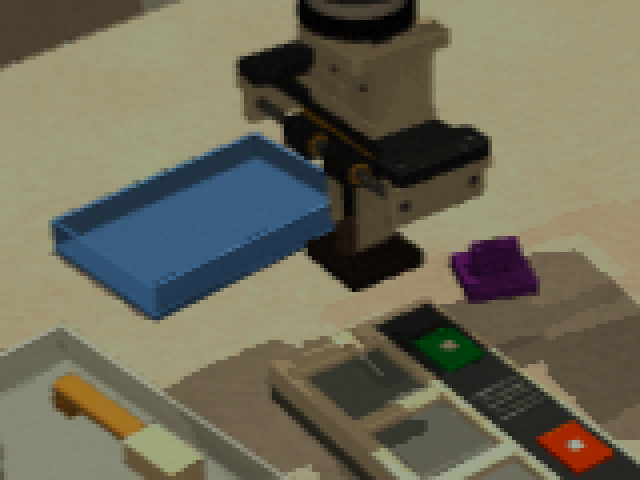

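View pics/t9c.png

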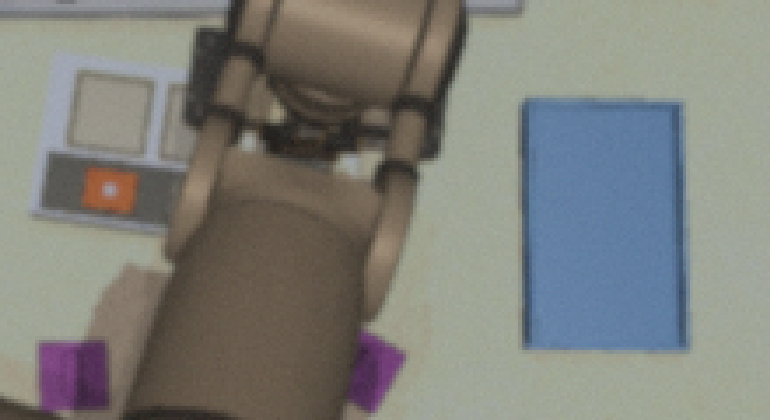

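```bash
python3 -m handwheel '[[[0,2,0.2,0],[0,3,0.4,0],[0,3.5,0.4,0],[0,3.5,0.4,0],[0,3.5,0.4,0],[0,3.5,0.4,0],[0,3.5,0.4,0],[0,3,0.3,0]]]';python3 -m handwheel '[[[0,2,0.1,0],[0,0,0,0],[0,0,0,0]]]';  python3 - <<'E'
from h import *
plan(462,-361,0,np.pi/2-0.15)
p,d=cap('wrist','w10.png')
p,d=bot.capture('scene'); cv2.imwrite('pics/s10c.png',cv2.resize(p[60:200,120:300,::-1],None,fx=4,fy=4,interpolation=cv2.INTER_NEAREST))
E
```

```text
time: 18.33
tool_pos: [463.5, -342.2, 115.3]
tcp_rot: [-0.445, 1.569, 2.544]
contact_force: [-0.3, 0.4, -1.0]
grip_width: 13.9
time: 18.58
tool_pos: [460.0, -360.4, 115.2]
tcp_rot: [-0.71, 1.568, 2.278]
contact_force: [0.0, -0.0, -1.1]
grip_width: 14.2
pos [ 460.  -360.4  115.2] jaw -1.724 q6 0.93 tilt [-0.002  0.002 -1.   ] F [ 0.  -0.  -1.1] w 14.2 t 18.6
shift cm (tool xyz) [11.52  0.05 -0.23] turn -0.003
if turned first: [11.52  0.05 -0.23]
```

View pics/w10.png

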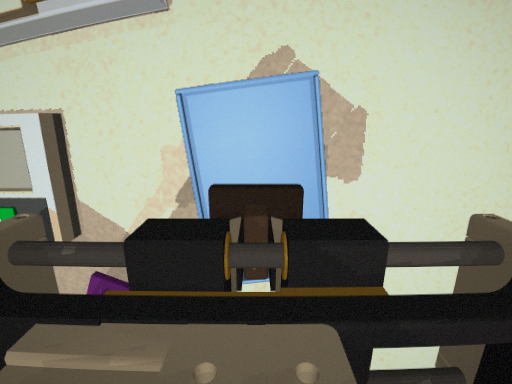

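View pics/s10c.png

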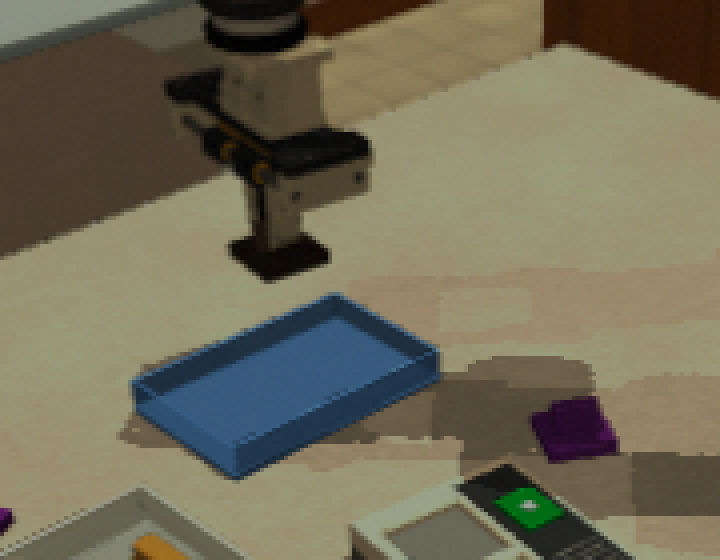

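```bash
python3 -m handwheel '[[[2.5,0,-0.2,0],[2.5,0,0,0],[2.5,0,0,0],[2.5,0,0,0],[1.2,0,0,0],[0.8,0,0,0],[0,0,0,0],[0,0,0,0]]]'; python3 -m handwheel '[[[0.1,0,0,0],[0.1,0,0,0],[0.1,0,0,0],[0,0,0,0],[0,0,0,0]]]'
```

```text
time: 19.35
tool_pos: [463.5, -359.8, -3.1]
tcp_rot: [2.642, 1.571, -0.65]
contact_force: [0.9, 0.7, -1.6]
grip_width: 13.5
time: 19.77
tool_pos: [463.0, -360.5, -6.0]
tcp_rot: [2.439, 1.57, -0.854]
contact_force: [-0.0, -0.5, -1.9]
grip_width: 13.7
```

```bash
python3 -m handwheel '[[[0.2,0,0,0],[0.1,0,0,0],[0.1,0,0,0],[0,0,0,0],[0,0,0,0]]]' && python3 -m handwheel '[[[0,0,0,0],[0,0,0,0],[0,0,0,0]]]' 0.4; python3 -m handwheel '[[[-2,0,0,0],[-3,0,0,0],[-3,0,0,0],[-3,0,0,0],[-3,0,0,0],[-3,0,0,0],[0,0,0,0]]]'; python3 - <<'E'
from h import *
plan(440,150,180,np.pi/2)
p,d=cap('wrist','w11.png'); p,d=cap('top','t11.png'); 
for r in bot.spot_point('top','fresh0_grip')[:4]: print(r,atz('top',r['point'],24))
p,d=cap('scene','s11.png')
E
```

```text
time: 20.18
tool_pos: [462.9, -360.3, -10.5]
tcp_rot: [-0.426, 1.571, 2.564]
contact_force: [-0.3, -0.2, -1.9]
grip_width: 14.0
time: 20.43
tool_pos: [463.1, -360.5, -10.1]
tcp_rot: [2.397, 1.57, -0.896]
contact_force: [0.1, 0.5, 0.2]
grip_width: 29.0
time: 21.02
tool_pos: [465.5, -362.7, 166.6]
tcp_rot: [2.502, 1.559, -0.791]
contact_force: [0.4, -0.7, 0.4]
grip_width: 36.8
pos [ 465.5 -362.7  166.6] jaw -1.722 q6 0.93 tilt [ 0.008 -0.009 -1.   ] F [ 0.4 -0.7  0.4] w 36.8 t 21.0
shift cm (tool xyz) [ -1.8  -50.29  10.22] turn -0.151
if turned first: [ -1.8  -51.26   2.53]
```

View pics/t11.png

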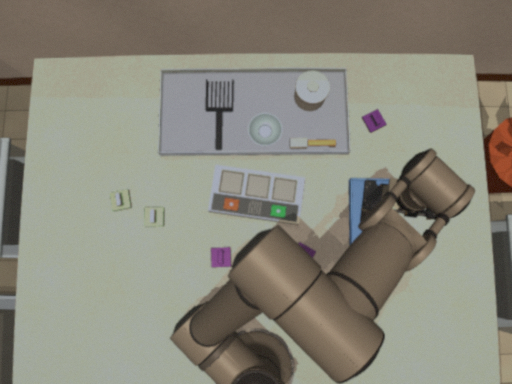

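View pics/w11.png

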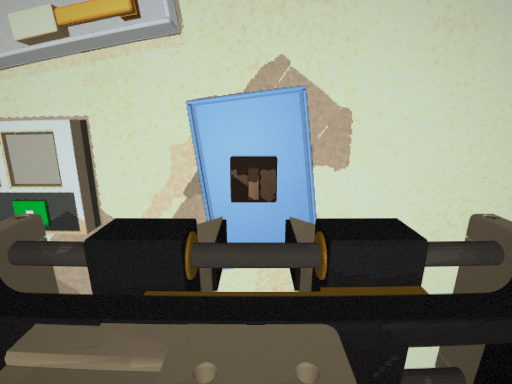

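View pics/s11.png

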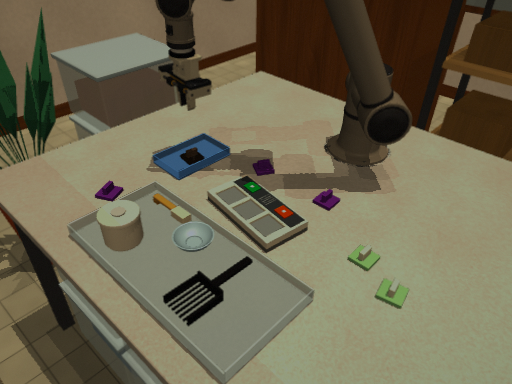

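```bash
python3 - <<'E'
from h import *
for q in [(120,199),(154.5,216)]: print(atz('top',q,30))
p=cv2.imread('pics/t11.png'); cv2.imwrite('pics/t11c.png',cv2.resize(p[170:240,90:180],None,fx=7,fy=7,interpolation=cv2.INTER_CUBIC))
E
```

```text
[504.612147  414.2784781  30.       ]
[451.67587803 305.09722614  30.        ]
```

View pics/t11c.png

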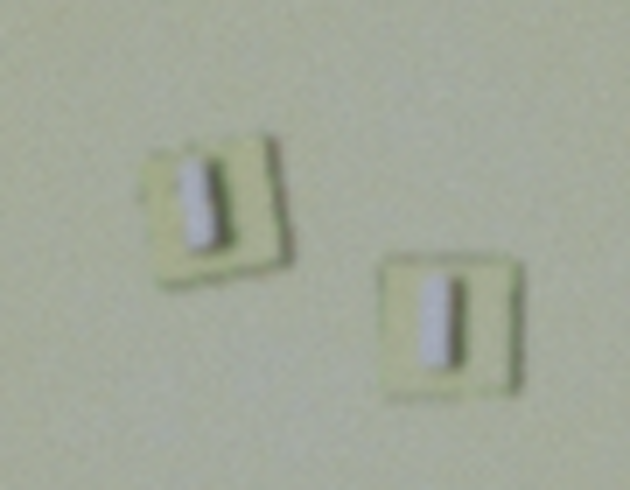

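```bash
python3 -c "
from h import *
plan(400,320,220,np.pi/2)"
```

```text
pos [ 462.4 -359.8  158.5] jaw -1.722 q6 0.93 tilt [-0.001  0.001 -1.   ] F [-0.2 -0.  -0.1] w 36.7 t 21.2
shift cm (tool xyz) [ -6.05 -66.27  16.42] turn -0.151
if turned first: [ -6.05 -67.99   6.25]
```

```bash
python3 -m handwheel '[[[-1,-2,0.4,0],[-1,-3,0.7,0],[-1,-3.6,0.9,0],[-1,-3.6,0.9,0],[-1,-3.6,0.9,0],[-1,-3.6,0.9,0],[0,-3.6,0.9,0],[0,-3.6,0.9,0]]]'; python3 -m handwheel '[[[0,-3.6,0.9,0],[0,-3.6,0.9,0],[0,-3.6,0.9,0],[0,-3.6,0.9,0],[0,-3.6,0.9,0],[0,-3.6,0.9,0],[0,-3.6,0.9,0],[0,-3.6,0.9,0]]]';python3 -m handwheel '[[[0,-3.6,0.9,0],[0,-3.6,0.9,0],[0,-3.6,0.9,0],[0,0,0,-0.075],[0,0,0,-0.075],[0,0,0,0],[0,0,0,0]]]'; python3 - <<'E'
from h import *
plan(400,320,220,np.pi/2)
c=bot.camera_model('wrist');p,d=cap('wrist','w12.png'); np.save('w12.npy',d); np.save('w12cam.npy',np.r_[c['position'],c['rotation']])
for r in bot.spot_point('wrist','fresh0_grip')[:4]: print(r,atz('wrist',r['point'],24,c))
E
```

```text
time: 21.88
tool_pos: [437.9, -85.8, 218.8]
tcp_rot: [-0.233, 1.569, 2.757]
contact_force: [0.9, -0.1, -0.6]
grip_width: 36.9
time: 22.55
tool_pos: [409.7, 209.6, 218.2]
tcp_rot: [0.512, 1.568, -2.781]
contact_force: [0.4, 0.2, 0.6]
grip_width: 36.5
time: 23.13
tool_pos: [400.0, 318.6, 218.2]
tcp_rot: [0.577, 1.568, -2.568]
contact_force: [-0.4, 0.5, -1.1]
grip_width: 36.8
pos [400.  318.6 218.2] jaw -1.574 q6 2.10 tilt [-0.002 -0.002 -1.   ] F [-0.4  0.5 -1.1] w 36.8 t 23.1
shift cm (tool xyz) [-0.18 -0.14 -0.  ] turn -0.003
if turned first: [-0.18 -0.14 -0.  ]
```

View pics/w12.png

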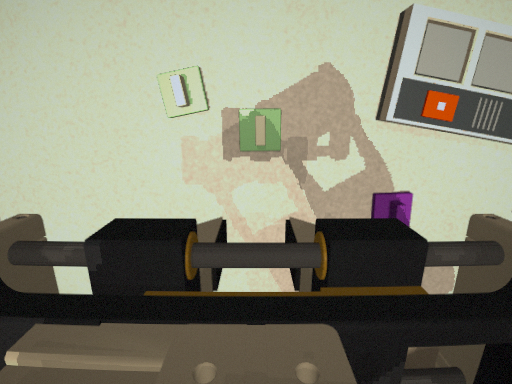

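```bash
python3 - <<'E'
from h import *
p=cv2.imread('pics/w12.png'); cv2.imwrite('pics/w12c.png',cv2.resize(p[55:165,150:300],None,fx=5,fy=5,interpolation=cv2.INTER_CUBIC))
E
```

```text
(no output)
```

View pics/w12c.png

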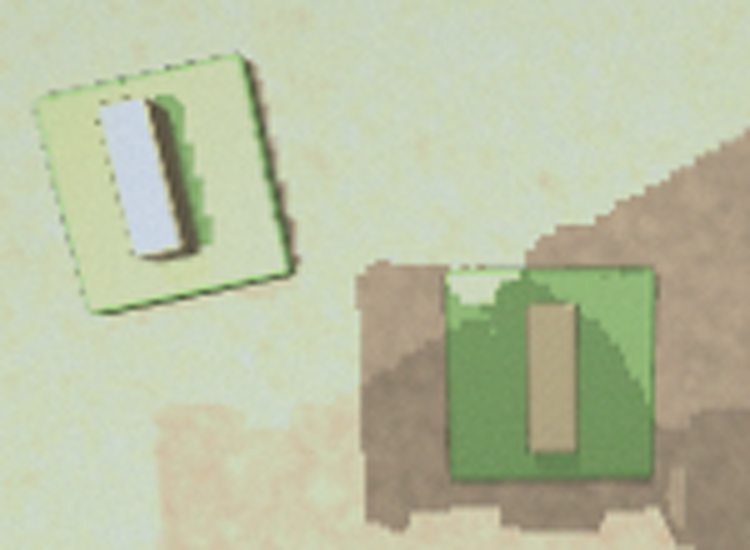

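```bash
python3 - <<'E'
from h import *
v=np.load('w12cam.npy'); c=dict(bot.camera_model('wrist')); c['position']=v[:3]; c['rotation']=v[3:]; d=np.load('w12.npy')
f=lambda u,w:(u/5+150,w/5+55)
for n,a,b,m in [('near',(552,303),(553,452),(553,378)),('far',(126,100),(161,255),(143,178))]:
    A,B=atz('wrist',f(*a),36,c),atz('wrist',f(*b),36,c); e=A-B
    print(n,atz('wrist',f(*m),36,c),(A+B)/2,np.linalg.norm(e),'ribyaw',np.arctan2(e[1],e[0]),atd('wrist',f(*m),d,c))
plan(454,316,60,np.pi/2)
E
```

```text
near [456.37056714 310.28548198  36.        ] [456.26286427 310.41720097  36.        ] 39.29946394401292 ribyaw 0.008131304059309818 [456.33524478 310.2665684   35.07411342]
far [508.24547808 417.32531196  36.        ] [508.1601793  417.16190248  36.        ] 39.20966908624445 ribyaw 0.17010308715721642 [508.41118173 417.7631302   34.35479258]
pos [400.4 318.3 218.9] jaw -1.575 q6 2.10 tilt [-0.001 -0.001 -1.   ] F [-0.3  0.2  0.4] w 36.5 t 23.2
shift cm (tool xyz) [15.88  0.2  -5.38] turn -0.004
if turned first: [15.88  0.22 -5.38]
```

```bash
python3 -m handwheel '[[[2,0.2,-1.4,0],[3,0.2,-1.4,0],[3,0.2,-1.4,0],[3,0.19,-1.39,0],[3,0,0,0],[3,0,0,0],[2.5,0,0,0],[0.4,0,0,0]]]' 0.45; python3 -m handwheel '[[[0,0,0,0],[0,0,0,0]]]'; python3 - <<'E'
from h import *
plan(456.3,310.4,-17.3,np.pi/2)
p,d=bot.capture('wrist'); cv2.imwrite('pics/w13c.png',cv2.resize(p[60:260,130:390,::-1],None,fx=3,fy=3,interpolation=cv2.INTER_CUBIC))
E
```

```text
time: 23.9
tool_pos: [453.8, 308.7, 16.2]
tcp_rot: [0.475, 1.562, -2.67]
contact_force: [-0.8, 0.0, -0.2]
grip_width: 41.0
time: 24.07
tool_pos: [457.3, 311.0, 21.7]
tcp_rot: [-2.739, 1.569, 0.4]
contact_force: [0.4, -0.1, 1.2]
grip_width: 41.2
pos [457.3 311.   21.7] jaw -1.573 q6 2.03 tilt [ 0.001  0.001 -1.   ] F [ 0.4 -0.1  1.2] w 41.2 t 24.1
shift cm (tool xyz) [3.9  0.06 0.1 ] turn -0.002
if turned first: [3.9  0.06 0.1 ]
```

View pics/w13c.png

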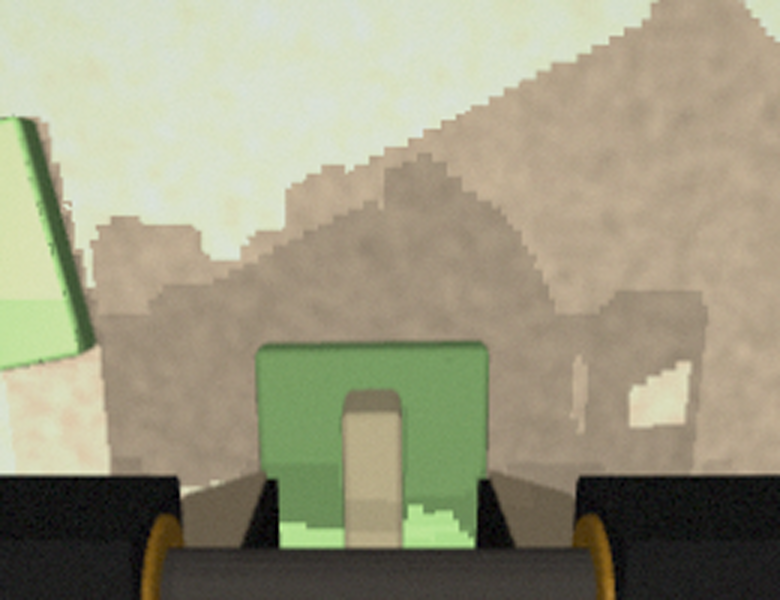

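```bash
python3 -m handwheel '[[[1.5,0,0.1,0],[1.3,0,0,0],[0.7,0,0,0],[0.2,0,0,0],[0,0,0,0],[0,0,0,0]]]' && python3 chk.py && python3 -m handwheel '[[[0,0,0,0],[0,0,0,0],[0,0,0,0],[0,0,0,0],[0,0,0,0],[0,0,0,0]]]' 0 && python3 -m handwheel '[[[-1,0,0,0],[-2,0,0,0],[-2.5,0,0,0],[-2.5,0,0,0],[-2.5,0,0,0],[-2.5,0,0,0],[0,0,0,0],[0,0,0,0]]]'; python3 - <<'E'
from h import *
plan(558.5,67.3,112,np.pi/2-0.15)
E
```

```text
time: 24.62
tool_pos: [456.1, 311.2, -15.4]
tcp_rot: [-2.741, 1.569, 0.399]
contact_force: [0.2, 0.2, 0.2]
grip_width: 41.2
z -15.4 Fz 0.2
time: 25.12
tool_pos: [455.6, 311.0, -16.2]
tcp_rot: [-2.83, 1.57, 0.311]
contact_force: [-1.1, 0.8, 1.2]
grip_width: 14.1
time: 25.78
tool_pos: [456.1, 311.2, 115.3]
tcp_rot: [-2.724, 1.568, 0.417]
contact_force: [-1.0, -0.2, -1.5]
grip_width: 14.0
pos [456.1 311.2 115.3] jaw -1.572 q6 2.03 tilt [ 0.003  0.001 -1.   ] F [-1.  -0.2 -1.5] w 14.0 t 25.8
shift cm (tool xyz) [  0.33  24.38 -10.27] turn 0.149
if turned first: [  0.33  22.58 -13.77]
```

```bash
python3 -m handwheel '[[[0,2,-0.8,0],[0,3,-1.3,0],[0,3.3,-1.4,0],[0,3.5,-1.45,0],[0,3.5,-1.45,0],[0,3.3,-1.4,0],[0,3,-1.3,0],[0,2.78,-1.17,0]]]'; python3 -m handwheel '[[[0,0,0,0.075],[0,0,0,0.075],[0,0,0,0],[0,0,0,0],[0,0,0,0]]]'; python3 - <<'E'
from h import *
plan(558.5,67.3,20,np.pi/2-0.15)
c=bot.camera_model('wrist');p,d=cap('wrist','w14.png'); np.save('w14.npy',d); np.save('w14cam.npy',np.r_[c['position'],c['rotation']])
p=cv2.imread('pics/w14.png'); cv2.imwrite('pics/w14c.png',cv2.resize(p[90:290,130:390],None,fx=3,fy=3,interpolation=cv2.INTER_CUBIC))
E
```

```text
time: 26.45
tool_pos: [557.3, 64.8, 112.1]
tcp_rot: [0.063, 1.568, -3.081]
contact_force: [0.4, -0.1, -1.5]
grip_width: 13.6
time: 26.87
tool_pos: [557.2, 67.3, 112.8]
tcp_rot: [0.193, 1.569, -3.098]
contact_force: [-0.2, 0.2, -1.4]
grip_width: 13.7
pos [557.2  67.3 112.8] jaw -1.719 q6 1.70 tilt [-0.002 -0.    -1.   ] F [-0.2  0.2 -1.4] w 13.7 t 26.9
shift cm (tool xyz) [ 9.28 -0.03 -0.15] turn 0.001
if turned first: [ 9.28 -0.03 -0.15]
```

View pics/w14c.png

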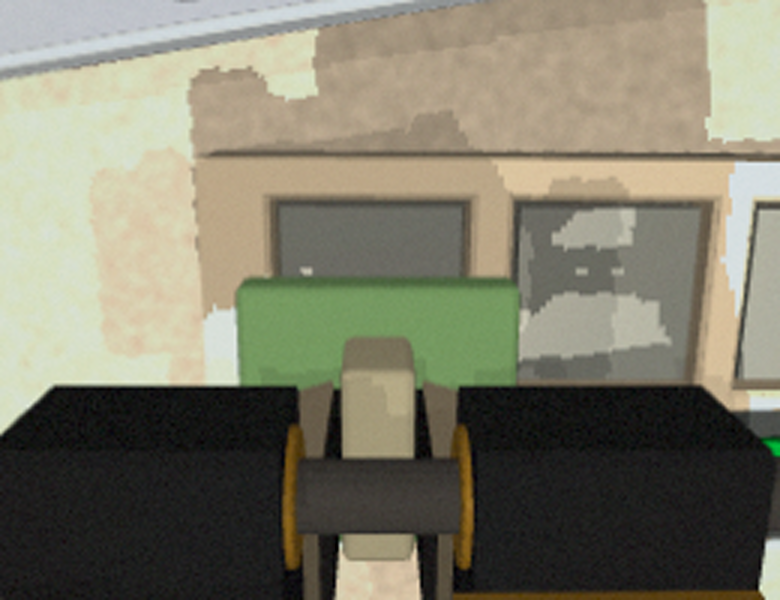

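```bash
python3 -m handwheel '[[[2,0,-0.1,0],[2.5,0,0,0],[2.5,0,0,0],[1.3,0,0,0],[0.5,0,0,0],[0,0,0,0],[0,0,0,0]]]'; python3 - <<'E'
from h import *
plan(558.5,67.3,13,np.pi/2-0.15)
p,d=bot.capture('wrist'); cv2.imwrite('pics/w15c.png',cv2.resize(p[90:290,130:390,::-1],None,fx=3,fy=3,interpolation=cv2.INTER_CUBIC))
p,d=bot.capture('scene'); cv2.imwrite('pics/s15c.png',cv2.resize(p[140:260,190:340,::-1],None,fx=5,fy=5,interpolation=cv2.INTER_CUBIC))
E
```

```text
time: 27.5
tool_pos: [559.3, 67.0, 26.2]
tcp_rot: [-3.135, 1.57, -0.143]
contact_force: [1.0, -0.6, -1.2]
grip_width: 13.9
pos [559.3  67.   26.2] jaw -1.721 q6 1.70 tilt [ 0.001 -0.    -1.   ] F [ 1.  -0.6 -1.2] w 13.9 t 27.5
shift cm (tool xyz) [ 1.32 -0.02  0.08] turn -0.000
if turned first: [ 1.32 -0.02  0.08]
```

View pics/w15c.png

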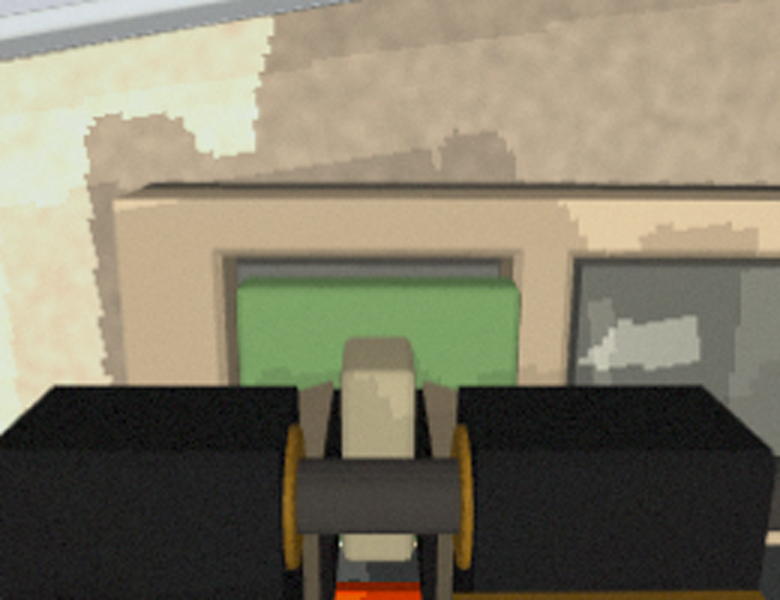

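View pics/s15c.png

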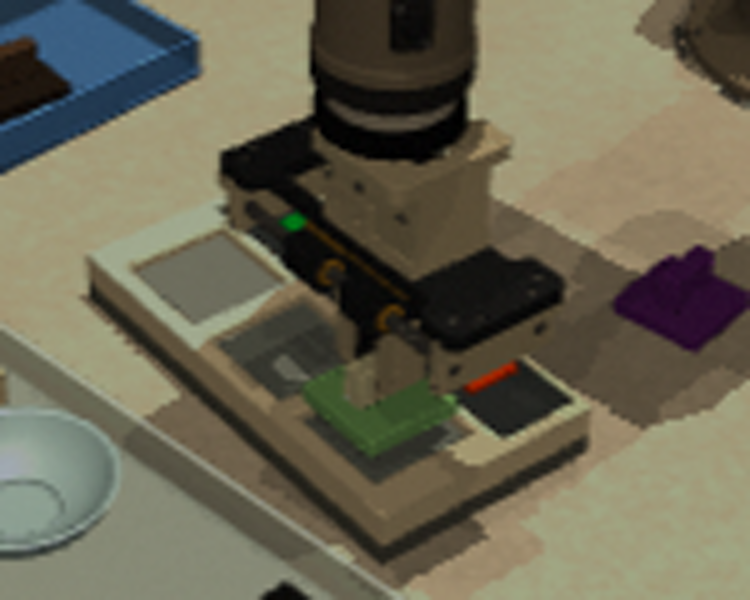

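```bash
python3 - <<'E'
from h import *
f=lambda u,w:(u/3+130,w/3+90)
c=bot.camera_model('wrist')
a=atz('wrist',f(368,254),34,c); b=atz('wrist',f(379,283),54.4,c); print(a,b)
u=np.array([np.cos(.15),-np.sin(.15)]); l=np.array([np.sin(.15),np.cos(.15)])
e=(a-b)[:2]; print('along x',e@u,'along y',e@l)
E
```

```text
[593.55091219  63.17227474  34.        ] [591.08248501  61.05464455  54.4       ]
along x 2.124254701908517 along y 2.462728630711
```

```bash
python3 -m handwheel '[[[0,-0.12,0.08,0],[0,-0.12,0.08,0],[0.4,0,0,0],[0.3,0,0,0],[0,0,0,0],[0,0,0,0]]]' && python3 chk.py && python3 -m handwheel '[[[0.2,0,0,0],[0.2,0,0,0],[0,0,0,0],[0,0,0,0]]]' ; python3 - <<'E'
from h import *
plan(558.5,67.3,13,np.pi/2-0.15)
p,d=bot.capture('wrist'); cv2.imwrite('pics/w16c.png',cv2.resize(p[90:290,130:390,::-1],None,fx=3,fy=3,interpolation=cv2.INTER_CUBIC))
E
```

```text
time: 28.1
tool_pos: [557.3, 69.4, 18.2]
tcp_rot: [0.261, 1.57, -3.031]
contact_force: [-0.2, -0.8, -2.1]
grip_width: 13.8
z 18.2 Fz -2.1
time: 28.43
tool_pos: [557.5, 69.4, 14.4]
tcp_rot: [0.426, 1.57, -2.867]
contact_force: [0.3, 0.4, -2.1]
grip_width: 13.5
pos [557.5  69.4  14.4] jaw -1.722 q6 1.71 tilt [-0. -0. -1.] F [ 0.3  0.4 -2.1] w 13.5 t 28.4
shift cm (tool xyz) [ 0.14  0.19 -0.13] turn -0.001
if turned first: [ 0.14  0.19 -0.13]
```

View pics/w16c.png

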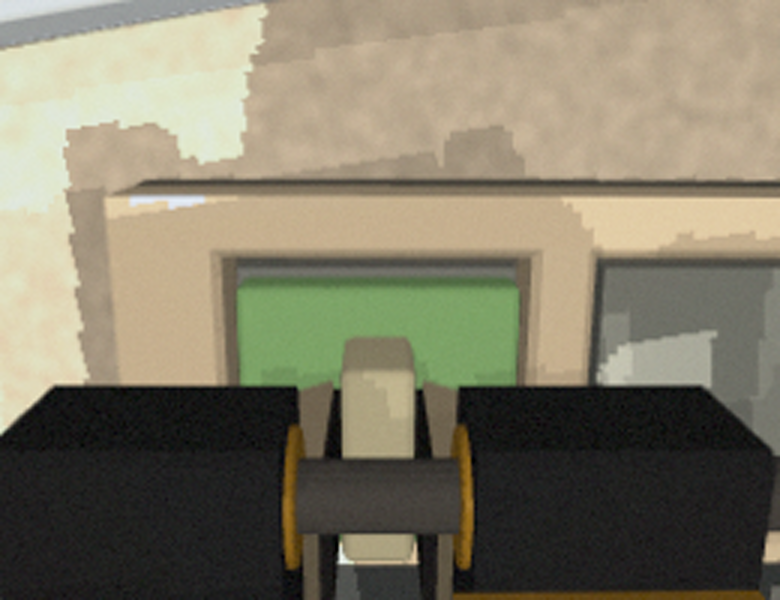

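```bash
python3 -m handwheel '[[[0.1,0,0,0],[0.1,0,0,0],[0,0,0,0],[0,0,0,0]]]' && python3 chk.py; python3 -m handwheel '[[[0,0,0,0],[0,0,0,0],[0,0,0,0],[0,0,0,0]]]' 0.4; python3 -m handwheel '[[[-1,0,0,0],[-2,0,0,0],[-2,0,0,0],[0,0,0,0],[0,0,0,0]]]';python3 -m handwheel '[[[0,0,0,0],[0,0,0,0],[0,0,0,0],[0,0,0,0],[0,0,0,0],[0,0,0,0]]]' 0;  python3 - <<'E'
from h import *
plan(557.5,69.4,35,np.pi/2-0.15)
p,d=bot.capture('wrist'); cv2.imwrite('pics/w17c.png',cv2.resize(p[90:290,130:390,::-1],None,fx=3,fy=3,interpolation=cv2.INTER_CUBIC))
E
```

```text
time: 28.82
tool_pos: [557.7, 69.4, 12.7]
tcp_rot: [3.058, 1.57, -0.235]
contact_force: [-0.1, -0.3, -0.7]
grip_width: 13.6
z 12.7 Fz -0.7
time: 29.15
tool_pos: [557.6, 69.4, 12.6]
tcp_rot: [2.841, 1.571, -0.452]
contact_force: [0.7, 0.5, -0.4]
grip_width: 34.4
time: 29.57
tool_pos: [558.6, 69.4, 64.2]
tcp_rot: [-3.032, 1.568, -0.041]
contact_force: [-0.5, -0.1, -0.4]
grip_width: 36.6
time: 30.07
tool_pos: [557.4, 69.4, 62.3]
tcp_rot: [0.279, 1.57, -3.014]
contact_force: [1.0, 0.0, -0.1]
grip_width: 2.3
pos [557.4  69.4  62.3] jaw -1.722 q6 1.71 tilt [-0.001 -0.    -1.   ] F [ 1.   0.  -0.1] w 2.3 t 30.1
shift cm (tool xyz) [ 2.73 -0.   -0.01] turn -0.001
if turned first: [ 2.73 -0.   -0.01]
```

View pics/w17c.png

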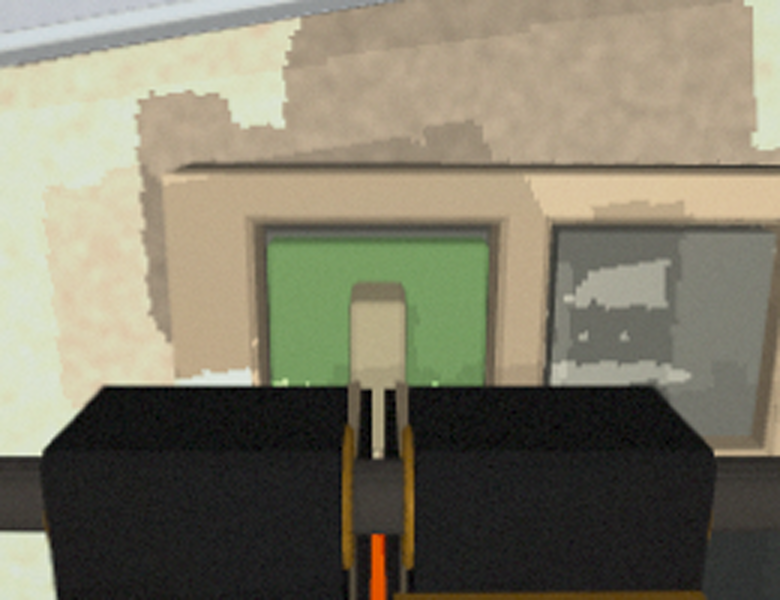

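```bash
python3 -m handwheel '[[[1,0,0,0],[1,0,0,0],[0.6,0,0,0],[0,0,0,0],[0,0,0,0]]]' 0; python3 -m handwheel '[[[0.1,0,0,0],[0.1,0,0,0],[0.1,0,0,0],[0.1,0,0,0],[0,0,0,0]]]';python3 -m handwheel '[[[0.1,0,0,0],[0,0,0,0],[0,0,0,0]]]';python3 -m handwheel '[[[0.1,0,0,0],[0,0,0,0],[0,0,0,0]]]'
```

```text
time: 30.53
tool_pos: [557.0, 69.4, 35.7]
tcp_rot: [0.186, 1.569, -3.106]
contact_force: [1.0, 0.1, 0.5]
grip_width: 0.7
time: 30.95
tool_pos: [557.6, 69.4, 32.6]
tcp_rot: [1.981, 1.571, -1.312]
contact_force: [0.1, -0.4, 0.3]
grip_width: 0.3
time: 31.2
tool_pos: [557.6, 69.4, 31.6]
tcp_rot: [2.006, 1.571, -1.287]
contact_force: [0.3, -0.4, -0.8]
grip_width: 0.6
time: 31.45
tool_pos: [557.8, 69.4, 30.7]
tcp_rot: [3.054, 1.57, -0.239]
contact_force: [0.4, 0.9, 0.9]
grip_width: 0.5
```

```bash
python3 -m handwheel '[[[0.1,0,0,0],[0,0,0,0],[0,0,0,0]]]';python3 -m handwheel '[[[0.1,0,0,0],[0,0,0,0],[0,0,0,0]]]';python3 -m handwheel '[[[0.1,0,0,0],[0,0,0,0],[0,0,0,0]]]' ;python3 -m handwheel '[[[0.1,0,0,0],[0,0,0,0],[0,0,0,0]]]'
```

```text
time: 31.7
tool_pos: [557.8, 69.4, 30.2]
tcp_rot: [-3.131, 1.57, -0.141]
contact_force: [-1.0, -0.1, 4.3]
grip_width: 0.4
time: 31.95
tool_pos: [557.9, 69.4, 29.4]
tcp_rot: [3.138, 1.57, -0.155]
contact_force: [-1.0, 0.5, 7.0]
grip_width: 0.5
time: 32.2
tool_pos: [557.9, 69.4, 28.4]
tcp_rot: [3.134, 1.57, -0.159]
contact_force: [-2.2, 0.4, 7.6]
grip_width: 0.5
time: 32.45
tool_pos: [557.9, 69.4, 27.5]
tcp_rot: [3.117, 1.57, -0.176]
contact_force: [-1.7, -0.2, 7.6]
grip_width: 0.4
```

```bash
python3 -m handwheel '[[[0.1,0,0,0],[0.1,0,0,0],[0,0,0,0],[0,0,0,0]]]';python3 -m handwheel '[[[0.1,0,0,0],[0,0,0,0],[0,0,0,0]]]';python3 -m handwheel '[[[0.1,0,0,0],[0,0,0,0],[0,0,0,0]]]' ;python3 -m handwheel '[[[0.05,0,0,0],[0,0,0,0],[0,0,0,0]]]'
```

```text
time: 32.78
tool_pos: [557.9, 69.4, 25.4]
tcp_rot: [-3.13, 1.57, -0.14]
contact_force: [-1.9, -0.1, 7.4]
grip_width: 0.3
time: 33.03
tool_pos: [557.9, 69.4, 24.4]
tcp_rot: [-3.136, 1.57, -0.146]
contact_force: [-2.6, -0.9, 6.5]
grip_width: 0.9
time: 33.28
tool_pos: [557.9, 69.4, 23.7]
tcp_rot: [-3.134, 1.57, -0.143]
contact_force: [-2.5, 0.3, 9.6]
grip_width: 0.8
time: 33.53
tool_pos: [558.0, 69.4, 23.7]
tcp_rot: [-3.108, 1.569, -0.117]
contact_force: [-3.9, -0.8, 13.4]
grip_width: 0.7
```

```bash
python3 -m handwheel '[[[0.1,0,0,0],[0,0,0,0],[0,0,0,0]]]'; python3 -m handwheel '[[[-0.5,0,0,0],[-2,0,0,0],[-3,0,0,0],[-3,0,0,0],[-3,0,0,0],[-3,0,0,0],[0,0,0,0],[0,0,0,0]]]'; python3 - <<'E'
from h import *
plan(450,400,180,np.pi/2+.17)
p,d=bot.capture('wrist'); cv2.imwrite('pics/w18.png',p[:,:,::-1])
c=bot.camera_model('wrist')
for uv in [(230,205)]: pass
p2,d2=cap('scene','s18.png')
q=cv2.imread('pics/s18.png'); cv2.imwrite('pics/s18c.png',cv2.resize(q[140:260,190:340],None,fx=5,fy=5,interpolation=cv2.INTER_CUBIC))
p2,d2=cap('top','t18.png')
for q in bot.spot_point('top','fresh0_grip')[:4]: print(q,atz('top',q['point'],24))
E
```

```text
time: 33.78
tool_pos: [558.1, 69.4, 23.6]
tcp_rot: [-3.104, 1.569, -0.114]
contact_force: [-5.6, 0.4, 21.0]
grip_width: 0.3
time: 34.45
tool_pos: [558.6, 69.4, 167.7]
tcp_rot: [-3.031, 1.567, -0.04]
contact_force: [-0.2, -0.1, 0.2]
grip_width: 0.5
pos [558.6  69.4 167.7] jaw -1.722 q6 1.71 tilt [ 0.004 -0.    -1.   ] F [-0.2 -0.1  0.2] w 0.5 t 34.5
shift cm (tool xyz) [ -1.27 -31.05  15.71] turn -0.321
if turned first: [ -1.27 -34.42   5.1 ]
```

View pics/w18.png

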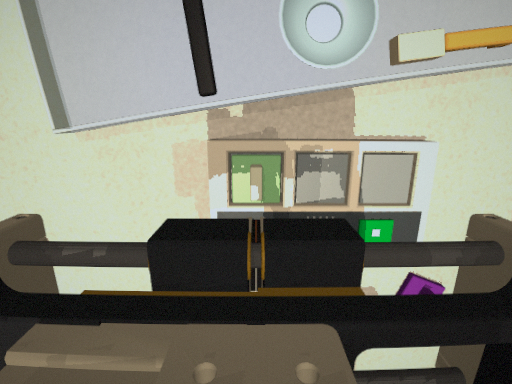

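View pics/s18c.png

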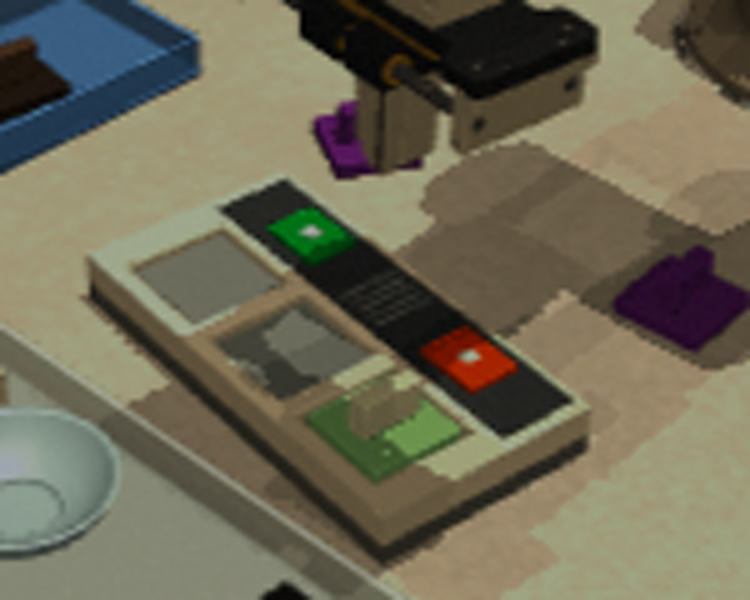

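View pics/t18.png

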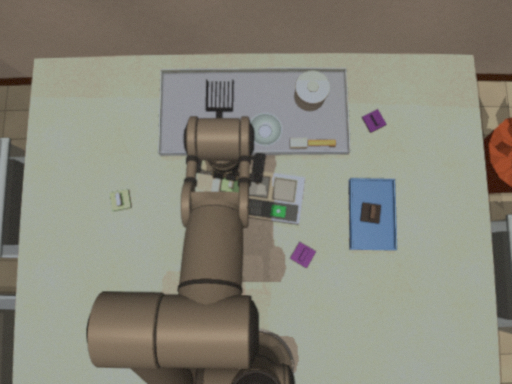

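```bash
python3 -m handwheel '[[[-0.3,-2,1,0],[-0.3,-3,1.5,0],[-0.3,-3.5,1.8,0],[-0.3,-3.5,1.8,0],[0,-3.5,1.8,0],[0,-3.5,1.8,0],[0,-3.5,1.8,0],[0,-3.5,1.8,0]]]' 0.45; python3 -m handwheel '[[[0,-3,1.5,0],[0,-2,0.9,0],[0,0,0,-0.11],[0,0,0,-0.11],[0,0,0,-0.1],[0,0,0,0],[0,0,0,0]]]'; python3 - <<'E'
from h import *
plan(508.2,417.2,20,np.pi/2+.17)
c=bot.camera_model('wrist');p,d=cap('wrist','w19.png'); np.save('w19cam.npy',np.r_[c['position'],c['rotation']])
E
```

```text
time: 35.32
tool_pos: [463.9, 347.9, 176.7]
tcp_rot: [0.715, 1.568, -2.578]
contact_force: [1.0, -0.6, 0.2]
grip_width: 41.0
time: 35.9
tool_pos: [448.7, 399.2, 176.8]
tcp_rot: [0.472, 1.569, -2.504]
contact_force: [0.2, -1.0, -0.1]
grip_width: 41.5
pos [448.7 399.2 176.8] jaw -1.405 q6 2.00 tilt [-0.002 -0.001 -1.   ] F [ 0.2 -1.  -0.1] w 41.5 t 35.9
shift cm (tool xyz) [15.67 -0.81 -6.2 ] turn -0.004
if turned first: [15.67 -0.78 -6.2 ]
```

View pics/w19.png

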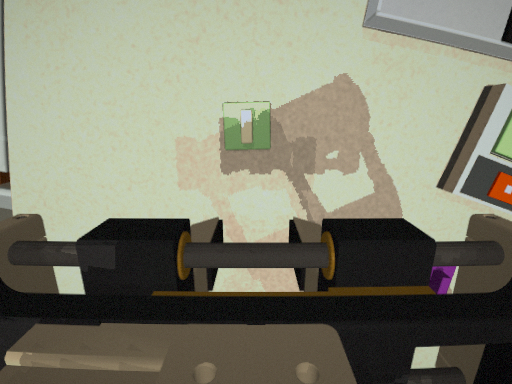

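```bash
python3 - <<'E'
from h import *
print(proj('wrist',[508.2,417.2,36]), atz('wrist',(247,126),36))
p=cv2.imread('pics/w19.png'); cv2.imwrite('pics/w19c.png',cv2.resize(p[85:165,200:300],None,fx=7,fy=7,interpolation=cv2.INTER_CUBIC))
E
```

```text
[247.73256976 127.53519798] [509.82454293 418.34475494  36.        ]
```

View pics/w19c.png

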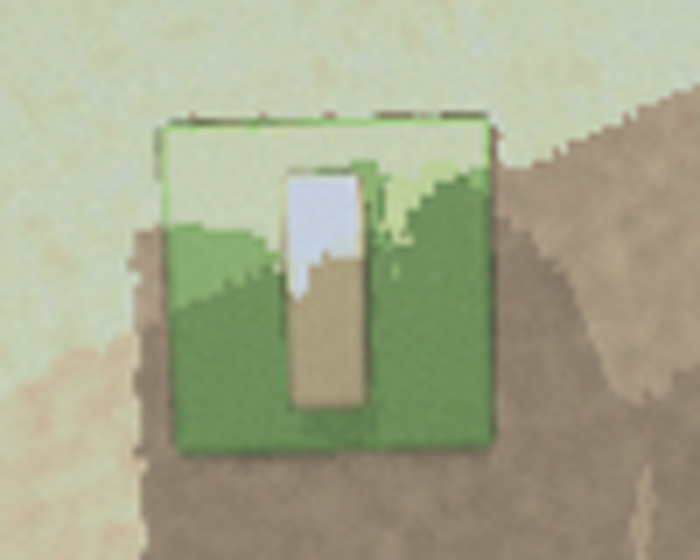

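```bash
python3 -m handwheel '[[[2,-0.2,-1.5,0],[3,-0.2,-1.5,0],[3,-0.2,-1.5,0],[3,-0.2,-1.2,0],[3,-0.1,-0.6,0],[1.6,0,0,0],[0,0,0,0],[0,0,0,0]]]'; python3 - <<'E'
from h import *
plan(509.2,418.5,-16.5,np.pi/2+.17)
p,d=bot.capture('wrist'); cv2.imwrite('pics/w20c.png',cv2.resize(p[60:260,130:390,::-1],None,fx=3,fy=3,interpolation=cv2.INTER_CUBIC))
E
```

```text
time: 36.62
tool_pos: [509.2, 418.4, 21.1]
tcp_rot: [0.427, 1.568, -2.548]
contact_force: [0.3, -0.9, -0.1]
grip_width: 41.2
pos [509.2 418.4  21.1] jaw -1.404 q6 1.98 tilt [-0.002 -0.001 -1.   ] F [ 0.3 -0.9 -0.1] w 41.2 t 36.6
shift cm (tool xyz) [ 3.76 -0.01 -0.01] turn -0.003
if turned first: [ 3.76 -0.01 -0.01]
```

View pics/w20c.png

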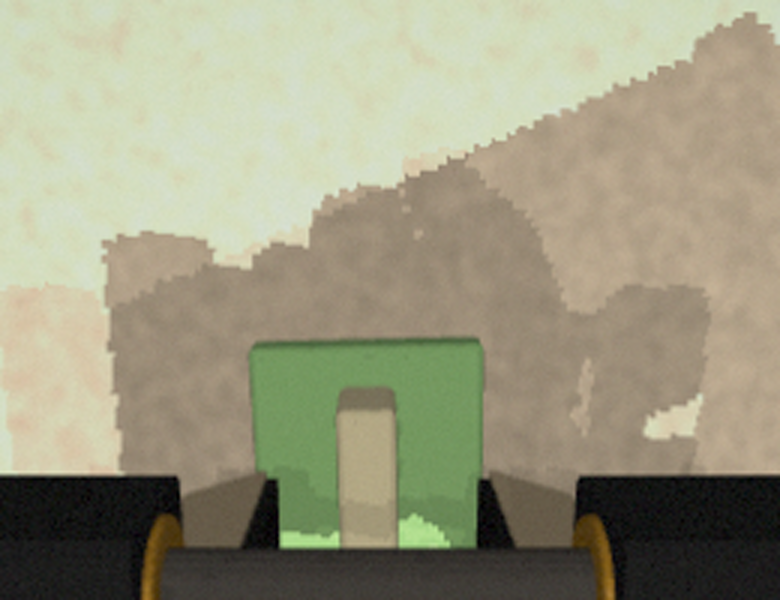

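```bash
python3 -m handwheel '[[[1.5,-0.15,0,-0.02],[1.3,0,0,0],[0.7,0,0,0],[0.2,0,0,0],[0,0,0,0],[0,0,0,0]]]' && python3 chk.py && python3 -m handwheel '[[[0,0,0,0],[0,0,0,0],[0,0,0,0],[0,0,0,0],[0,0,0,0],[0,0,0,0]]]' 0 && python3 -m handwheel '[[[-1,0,0,0],[-2,0,0,0],[-2.5,0,0,0],[-2.5,0,0,0],[-2.5,0,0,0],[-2.5,0,0,0],[0,0,0,0],[0,0,0,0]]]'; python3 - <<'E'
from h import *
plan(546,-11.6,112,np.pi/2-0.15)
E
```

```text
time: 37.17
tool_pos: [509.7, 420.6, -14.3]
tcp_rot: [-2.872, 1.57, 0.458]
contact_force: [0.1, -0.2, 0.0]
grip_width: 41.3
z -14.3 Fz 0.0
time: 37.67
tool_pos: [509.6, 420.5, -14.7]
tcp_rot: [-3.016, 1.57, 0.315]
contact_force: [0.2, 0.1, 1.2]
grip_width: 14.1
time: 38.33
tool_pos: [510.1, 420.9, 117.0]
tcp_rot: [-2.788, 1.567, 0.542]
contact_force: [-0.1, 0.2, -1.2]
grip_width: 14.0
pos [510.1 420.9 117. ] jaw -1.382 q6 1.96 tilt [ 0.003  0.002 -1.   ] F [-0.1  0.2 -1.2] w 14.0 t 38.3
shift cm (tool xyz) [ 0.44 43.15  4.6 ] turn 0.339
if turned first: [  0.44  42.23 -10.01]
```

```bash
python3 -m handwheel '[[[0,2,0.2,0],[0,3,0.3,0],[0,3.5,0.4,0],[0,3.5,0.4,0],[0,3.5,0.4,0],[0,3.5,0.4,0],[0,3.5,0.4,0],[0,3.5,0.4,0]]]'; python3 -m handwheel '[[[0,3.5,0.4,0],[0,3.5,0.4,0],[0,3.5,0.4,0],[0,3.5,0.3,0],[0,2.5,0.2,0],[0,0.6,0,0],[0,0,0,0]]]'; python3 -m handwheel '[[[0,0,0,0.11],[0,0,0,0.11],[0,0,0,0.11],[0,0,0,0],[0,0,0,0],[0,0,0,0]]]'; python3 - <<'E'
from h import *
plan(545.3,-11.7,26,np.pi/2-0.15)
p,d=cap('wrist','w21.png')
E
```

```text
time: 39.0
tool_pos: [528.3, 157.8, 113.5]
tcp_rot: [-0.006, 1.568, -2.958]
contact_force: [0.5, -0.4, -0.9]
grip_width: 13.9
time: 39.58
tool_pos: [544.4, -13.1, 113.8]
tcp_rot: [-0.294, 1.568, 3.033]
contact_force: [0.4, 0.4, -1.2]
grip_width: 13.8
time: 40.08
tool_pos: [544.8, -10.5, 114.7]
tcp_rot: [-0.153, 1.57, 2.852]
contact_force: [0.3, -1.1, -1.4]
grip_width: 13.6
pos [544.8 -10.5 114.7] jaw -1.708 q6 1.55 tilt [-0.001  0.    -1.   ] F [ 0.3 -1.1 -1.4] w 13.6 t 40.1
shift cm (tool xyz) [ 8.87  0.11 -0.08] turn 0.013
if turned first: [ 8.87  0.11 -0.08]
```

View pics/w21.png

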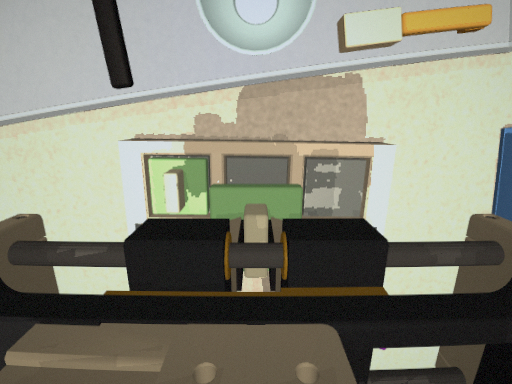

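```bash
python3 -m handwheel '[[[2,0.1,0,0.013],[2.5,0,0,0],[2.5,0,0,0],[1.3,0,0,0],[0.5,0,0,0],[0,0,0,0],[0,0,0,0]]]'; python3 - <<'E'
from h import *
plan(545.3,-11.7,13,np.pi/2-0.15)
c=bot.camera_model('wrist'); print(c['position'],c['rotation'])
p,d=bot.capture('wrist'); cv2.imwrite('pics/w22c.png',cv2.resize(p[90:290,130:390,::-1],None,fx=3,fy=3,interpolation=cv2.INTER_CUBIC))
E
```

```text
time: 40.72
tool_pos: [545.5, -12.5, 27.6]
tcp_rot: [3.053, 1.57, -0.242]
contact_force: [1.0, -0.3, -0.6]
grip_width: 13.9
pos [545.5 -12.5  27.6] jaw -1.724 q6 1.56 tilt [ 0.001 -0.    -1.   ] F [ 1.  -0.3 -0.6] w 13.9 t 40.7
shift cm (tool xyz) [ 1.46 -0.07  0.03] turn -0.003
if turned first: [ 1.46 -0.07  0.03]
[614.7460527  -23.61880021 219.1824649 ] [ 2.88417937e+00 -9.71172939e-04 -1.72395515e+00]
```

View pics/w22c.png

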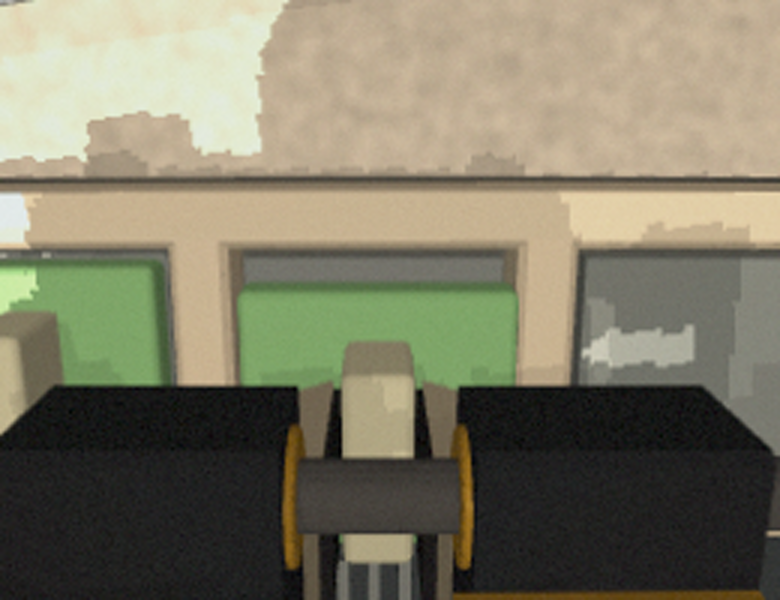

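```bash
python3 - <<'E'
from h import *
f=lambda u,w:(u/3+130,w/3+90)
c=bot.camera_model('wrist'); z=bot.get_obs()['tool_pos'][2]
a=atz('wrist',f(374,246),34,c); b=atz('wrist',f(377.5,287),z+14.7+12,c); print(z,a,b)
u=np.array([np.cos(.15),-np.sin(.15)]); l=np.array([np.sin(.15),np.cos(.15)])
e=(a-b)[:2]; print('along x',e@u,'along y',e@l)
E
```

```text
28.113536086124803 [581.02380456 -17.99926794  34.        ] [576.1655784  -18.02750454  54.81353609]
along x 4.799453896471106 along y 0.7539237769990113
```

```bash
python3 -m handwheel '[[[0.3,-0.08,-0.05,0],[0.3,0,0,0],[0.3,0,0,0],[0.2,0,0,0],[0,0,0,0],[0,0,0,0]]]' && python3 chk.py && python3 -m handwheel '[[[0.1,0,0,0],[0.1,0,0,0],[0,0,0,0],[0,0,0,0]]]' && python3 chk.py; python3 - <<'E'
from h import *
p,d=bot.capture('wrist'); cv2.imwrite('pics/w23c.png',cv2.resize(p[90:290,130:390,::-1],None,fx=3,fy=3,interpolation=cv2.INTER_CUBIC))
E
```

```text
time: 41.27
tool_pos: [545.5, -11.8, 16.0]
tcp_rot: [0.351, 1.57, -2.944]
contact_force: [0.1, -0.1, -0.9]
grip_width: 13.5
z 16.0 Fz -0.9
time: 41.6
tool_pos: [545.8, -11.8, 14.2]
tcp_rot: [2.965, 1.57, -0.331]
contact_force: [0.5, -0.1, -0.7]
grip_width: 13.9
z 14.2 Fz -0.7
```

View pics/w23c.png

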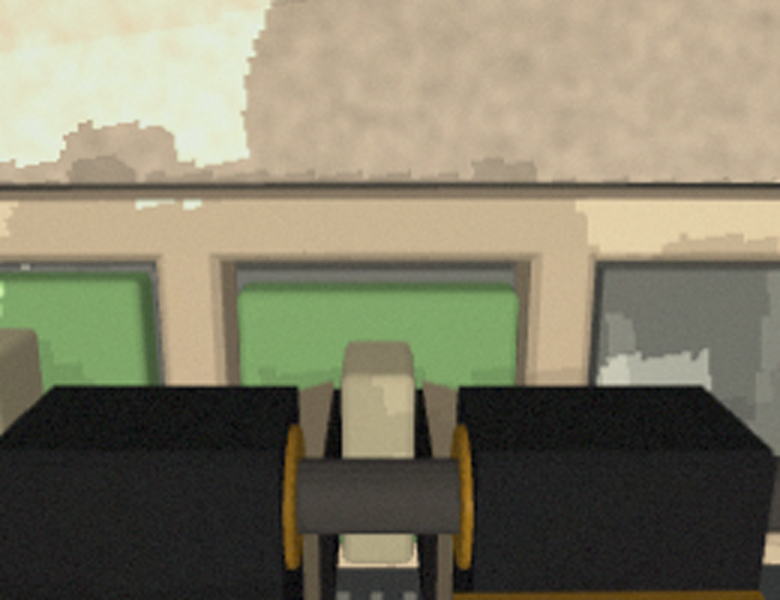

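In the mouth. Release, raise, shut, press.

```bash
python3 -m handwheel '[[[0.05,0,0,0],[0,0,0,0],[0,0,0,0],[0,0,0,0],[0,0,0,0],[0,0,0,0]]]' 0.4; python3 -m handwheel '[[[-1,0,0,0],[-2,0,0,0],[-2,0,0,0],[0,0,0,0],[0,0,0,0]]]';python3 -m handwheel '[[[0,0,0,0],[0,0,0,0],[0,0,0,0],[0,0,0,0],[0,0,0,0],[0,0,0,0]]]' 0; python3 -m handwheel '[[[1,0,0,0],[1,0,0,0],[0.6,0,0,0],[0,0,0,0],[0,0,0,0]]]';python3 - <<'E'
from h import *
plan(545.3,-11.7,31,np.pi/2-0.15)
p,d=bot.capture('wrist'); cv2.imwrite('pics/w24c.png',cv2.resize(p[90:290,130:390,::-1],None,fx=3,fy=3,interpolation=cv2.INTER_CUBIC))
E
```

```text
time: 42.15
tool_pos: [545.6, -11.8, 13.6]
tcp_rot: [2.058, 1.571, -1.238]
contact_force: [1.0, 0.2, -0.4]
grip_width: 36.4
time: 42.57
tool_pos: [546.6, -12.0, 65.2]
tcp_rot: [3.106, 1.568, -0.19]
contact_force: [-0.5, 0.4, -0.6]
grip_width: 36.6
time: 43.07
tool_pos: [545.4, -11.8, 63.2]
tcp_rot: [0.112, 1.57, 3.099]
contact_force: [-0.1, -0.1, 0.3]
grip_width: 2.2
time: 43.48
tool_pos: [545.1, -11.7, 36.7]
tcp_rot: [0.048, 1.569, 3.035]
contact_force: [0.4, -0.3, 0.1]
grip_width: 0.4
pos [545.1 -11.7  36.7] jaw -1.725 q6 1.56 tilt [-0.002  0.    -1.   ] F [ 0.4 -0.3  0.1] w 0.4 t 43.5
shift cm (tool xyz) [ 0.57 -0.01 -0.02] turn -0.004
if turned first: [ 0.57 -0.01 -0.02]
```

View pics/w24c.png

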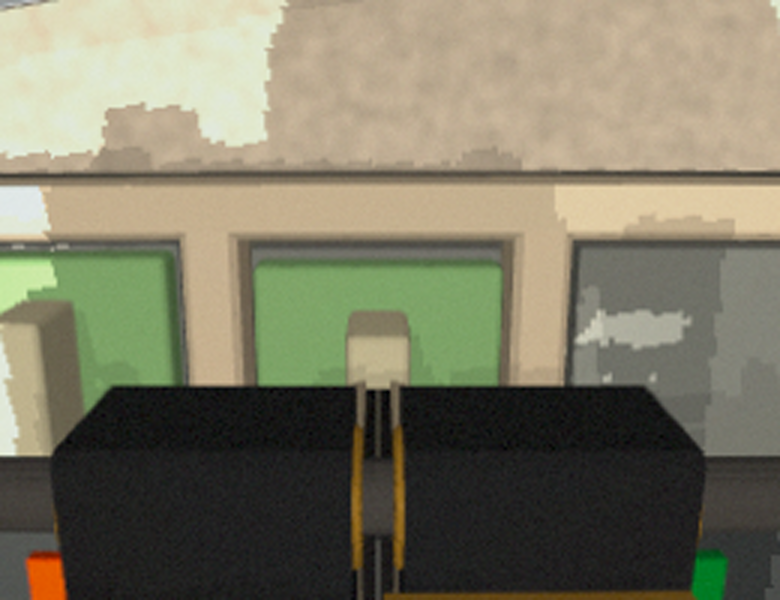

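```bash
python3 -m handwheel '[[[0.15,0,0,0],[0.15,0,0,0],[0.1,0,0,0],[0.1,0,0,0],[0,0,0,0],[0,0,0,0]]]';python3 -m handwheel '[[[0.1,0,0,0],[0.1,0,0,0],[0,0,0,0]]]';python3 -m handwheel '[[[0.1,0,0,0],[0.1,0,0,0],[0,0,0,0]]]';python3 -m handwheel '[[[0.1,0,0,0],[0.1,0,0,0],[0,0,0,0]]]';python3 -m handwheel '[[[0.1,0,0,0],[0.1,0,0,0],[0,0,0,0]]]'
```

```text
time: 44.03
tool_pos: [545.6, -11.8, 32.6]
tcp_rot: [2.49, 1.571, -0.806]
contact_force: [-0.2, 0.8, -0.1]
grip_width: 0.6
time: 44.28
tool_pos: [545.7, -11.8, 30.7]
tcp_rot: [2.808, 1.571, -0.488]
contact_force: [0.0, -0.4, 0.5]
grip_width: 0.6
time: 44.53
tool_pos: [545.8, -11.8, 29.3]
tcp_rot: [2.999, 1.57, -0.297]
contact_force: [-1.5, 0.4, 6.5]
grip_width: 0.4
time: 44.78
tool_pos: [545.8, -11.8, 27.4]
tcp_rot: [2.982, 1.57, -0.314]
contact_force: [-1.3, 0.7, 6.7]
grip_width: 0.2
time: 45.03
tool_pos: [545.8, -11.8, 25.4]
tcp_rot: [2.985, 1.57, -0.311]
contact_force: [-1.9, 0.7, 6.9]
grip_width: 0.5
```

```bash
python3 -m handwheel '[[[0.1,0,0,0],[0,0,0,0],[0,0,0,0]]]';python3 -m handwheel '[[[0.1,0,0,0],[0.05,0,0,0],[0,0,0,0]]]';python3 -m handwheel '[[[0.1,0,0,0],[0,0,0,0],[0,0,0,0]]]'
```

```text
time: 45.28
tool_pos: [545.8, -11.8, 24.4]
tcp_rot: [2.982, 1.57, -0.314]
contact_force: [-2.0, 1.0, 7.1]
grip_width: 0.2
time: 45.53
tool_pos: [545.9, -11.8, 23.7]
tcp_rot: [3.03, 1.57, -0.266]
contact_force: [-4.3, -0.2, 13.4]
grip_width: 0.4
time: 45.78
tool_pos: [546.1, -11.9, 23.6]
tcp_rot: [3.025, 1.569, -0.271]
contact_force: [-5.7, 0.7, 20.4]
grip_width: 0.7
```

```bash
python3 -m handwheel '[[[-0.5,0,0,0],[-2,0,0,0],[-3,0,0.5,0],[-3,0,0.5,0],[-3,0,1,0],[-3,0,1,0],[0,0,1,0],[0,0,1,0]]]'; python3 -m handwheel '[[[0,0,0,0],[0,0,0,0]]]'; python3 - <<'E'
from h import *
plan(468.6,-72.7,60,np.pi/2-0.15)
c=bot.camera_model('wrist'); p,d=cap('wrist','w25.png')
print(c['position'],c['rotation'])
for n,x,y in [('b0',557.5,69.4),('b1',545.3,-11.7)]:
    for dx,dy in [(0,-15),(0,15),(25,0),(27,-20),(27,20),(0,0)]:
        u=proj('wrist',[x+dx,y+dy,34],c); print(n,dx,dy,np.round(atd('wrist',u,d,c),1))
s,_=bot.capture('scene'); cv2.imwrite('pics/s25c.png',cv2.resize(s[140:260,190:340,::-1],None,fx=5,fy=5,interpolation=cv2.INTER_CUBIC))
E
```

```text
time: 46.45
tool_pos: [496.9, -4.2, 168.1]
tcp_rot: [3.119, 1.566, -0.176]
contact_force: [-0.1, 0.1, -0.1]
grip_width: 0.8
time: 46.62
tool_pos: [496.1, -4.1, 166.2]
tcp_rot: [2.861, 1.571, -0.434]
contact_force: [-0.6, -0.0, 0.7]
grip_width: 0.3
pos [496.1  -4.1 166.2] jaw -1.725 q6 1.56 tilt [ 0. -0. -1.] F [-0.6 -0.   0.7] w 0.3 t 46.6
shift cm (tool xyz) [10.62  7.2   1.67] turn -0.004
if turned first: [10.62  7.2   1.7 ]
[565.49668005 -15.31067175 357.66666477] [ 2.88359894e+00 -9.93486840e-04 -1.72479639e+00]
b0 0 -15 [557.5  54.6  33.1]
b0 0 15 [557.5  84.7  33. ]
b0 25 0 [582.6  69.7  33. ]
b0 27 -20 [584.6  49.7  32.3]
b0 27 20 [584.6  89.7  33. ]
b0 0 0 [558.1  63.4  56.7]
b1 0 -15 [545.3 -26.7  33.3]
b1 0 15 [545.2   3.4  33. ]
b1 25 0 [570.3 -11.7  33.1]
b1 27 -20 [572.4 -31.8  31.5]
b1 27 20 [572.3   8.4  33.1]
b1 0 0 [546.7 -12.   57.2]
```

View pics/w25.png

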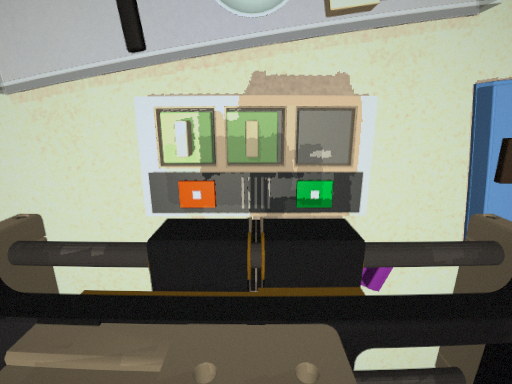

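View pics/s25c.png

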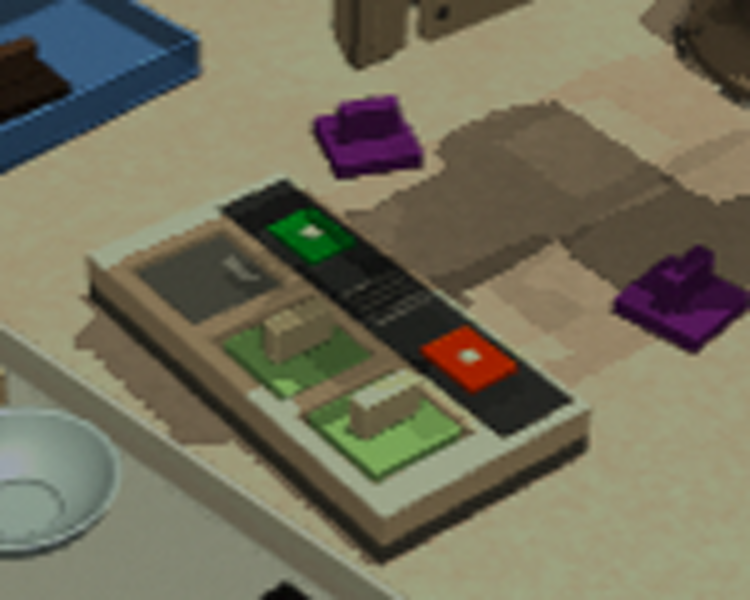

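```bash
python3 - <<'E'
from h import *
a=atz('wrist',(314.5,194.5),39); print(a)
plan(a[0],a[1],50,np.pi/2-0.15)
E
```

```text
[468.70105524 -73.24924557  39.        ]
pos [496.6  -4.2 165.8] jaw -1.725 q6 1.56 tilt [-0. -0. -1.] F [0.7 0.  0.5] w 0.1 t 46.7
shift cm (tool xyz) [11.58  7.25  1.69] turn -0.004
if turned first: [11.58  7.24  1.72]
```

```bash
python3 -m handwheel '[[[0,2,0.5,0],[2,2.5,0.6,0],[3,2.6,0.6,0],[3,0,0,0],[3,0,0,0],[0.5,0,0,0],[0,0,0,0],[0,0,0,0]]]'; python3 -m handwheel '[[[1.5,0,0,0],[1.2,0,0,0],[0.6,0,0,0],[0.3,0,0,0],[0,0,0,0],[0,0,0,0]]]';  python3 - <<'E'
from h import *
plan(468.7,-72.5,5,np.pi/2-0.15)
p,d=bot.capture('wrist'); cv2.imwrite('pics/w26c.png',cv2.resize(p[90:290,130:390,::-1],None,fx=3,fy=3,interpolation=cv2.INTER_CUBIC))
E
```

```text
time: 47.38
tool_pos: [469.4, -71.8, 51.7]
tcp_rot: [2.867, 1.57, -0.429]
contact_force: [0.5, 0.1, 1.2]
grip_width: 0.2
time: 47.88
tool_pos: [469.2, -71.8, 16.0]
tcp_rot: [2.918, 1.569, -0.378]
contact_force: [-0.1, 0.3, 0.0]
grip_width: 0.2
pos [469.2 -71.8  16. ] jaw -1.725 q6 1.41 tilt [ 0.001 -0.001 -1.   ] F [-0.1  0.3  0. ] w 0.2 t 47.9
shift cm (tool xyz) [1.1  0.08 0.04] turn -0.004
if turned first: [1.1  0.08 0.04]
```

View pics/w26c.png

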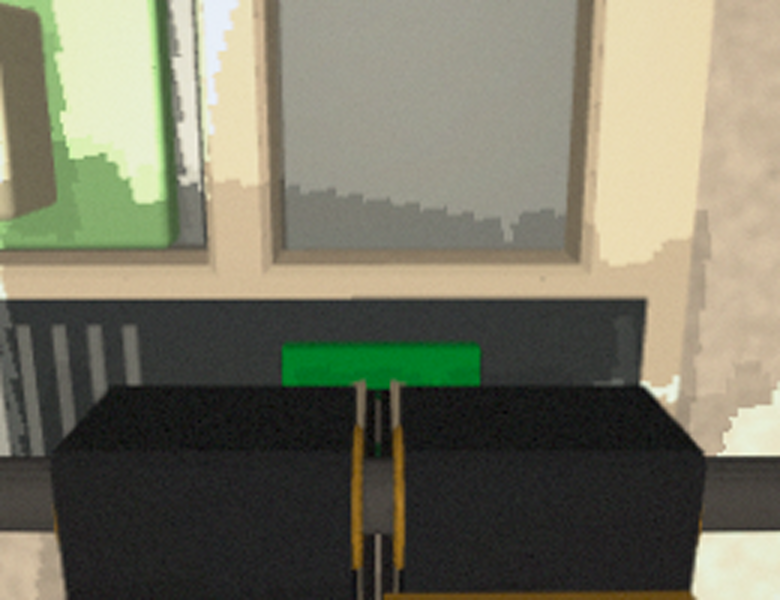

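Centred. Approach and press gently.

```bash
M='python3 chk.py'; python3 -m handwheel '[[[0.3,0,0,0],[0.3,0,0,0],[0.2,0,0,0],[0.1,0,0,0],[0,0,0,0],[0,0,0,0]]]' && $M && python3 -m handwheel '[[[0.1,0,0,0],[0,0,0,0],[0,0,0,0]]]' >/dev/null && $M && python3 -m handwheel '[[[0.05,0,0,0],[0,0,0,0],[0,0,0,0]]]' >/dev/null && $M && python3 -m handwheel '[[[0.05,0,0,0],[0,0,0,0],[0,0,0,0]]]' >/dev/null && $M && python3 -m handwheel '[[[0.05,0,0,0],[0,0,0,0],[0,0,0,0]]]' >/dev/null && $M && python3 -m handwheel '[[[0.05,0,0,0],[0,0,0,0],[0,0,0,0]]]' >/dev/null && $M
```

```text
time: 48.43
tool_pos: [468.5, -71.7, 6.0]
tcp_rot: [0.259, 1.571, -3.036]
contact_force: [-0.0, 0.4, 0.1]
grip_width: 0.2
z 6.0 Fz 0.1
z 5.1 Fz -0.4
z 4.7 Fz 0.1
z 4.2 Fz 2.8
```

```bash
python3 -m handwheel '[[[0.05,0,0,0],[0,0,0,0],[0,0,0,0]]]'; python3 -m handwheel '[[[0.05,0,0,0],[0,0,0,0],[0,0,0,0]]]'; python3 -m handwheel '[[[0.03,0,0,0],[0,0,0,0],[0,0,0,0]]]'
```

```text
time: 49.43
tool_pos: [468.6, -71.7, 3.8]
tcp_rot: [2.732, 1.57, -0.564]
contact_force: [-1.6, 0.6, 4.4]
grip_width: 0.4
time: 49.68
tool_pos: [468.6, -71.7, 3.4]
tcp_rot: [2.754, 1.57, -0.541]
contact_force: [-2.2, 1.1, 6.3]
grip_width: 0.1
time: 49.93
tool_pos: [468.6, -71.7, 3.1]
tcp_rot: [2.869, 1.57, -0.427]
contact_force: [-2.5, 1.5, 7.2]
grip_width: 0.4
```

```bash
python3 -m handwheel '[[[0.03,0,0,0],[0,0,0,0],[0,0,0,0],[0,0,0,0],[0,0,0,0],[0,0,0,0]]]'; python3 -m handwheel '[[[-0.3,0,0,0],[-1,0,0,0],[-3,0,0,0],[-3,0,0,0],[-3,0,0,0],[-3,0,0,0],[0,0,0,0],[0,0,0,0]]]'; python3 -m handwheel '[[[0,0,2.5,0],[0,0,2.5,0],[0,0,0,0],[0,0,0,0],[0,0,0,0]]]'; python3 - <<'E'
from h import *
plan(468.7,-72.5,150)
cap('top','t27.png'); cap('scene','s27.png'); cap('wrist','w27.png')
E
```

```text
time: 50.43
tool_pos: [468.6, -71.7, 3.0]
tcp_rot: [2.746, 1.57, -0.55]
contact_force: [-2.0, 0.1, 7.6]
grip_width: 0.5
time: 51.1
tool_pos: [469.4, -72.0, 136.7]
tcp_rot: [2.961, 1.567, -0.335]
contact_force: [0.1, 0.1, -1.3]
grip_width: 0.4
time: 51.52
tool_pos: [419.3, -64.1, 134.9]
tcp_rot: [-0.108, 1.57, 2.879]
contact_force: [1.1, 0.8, 0.1]
grip_width: 0.4
pos [419.3 -64.1 134.9] jaw -1.725 q6 1.39 tilt [-0.001  0.    -1.   ] F [1.1 0.8 0.1] w 0.4 t 51.5
shift cm (tool xyz) [-1.52  0.07 -5.01] turn 0.000
if turned first: [-1.52  0.07 -5.01]
```

View pics/s27.png

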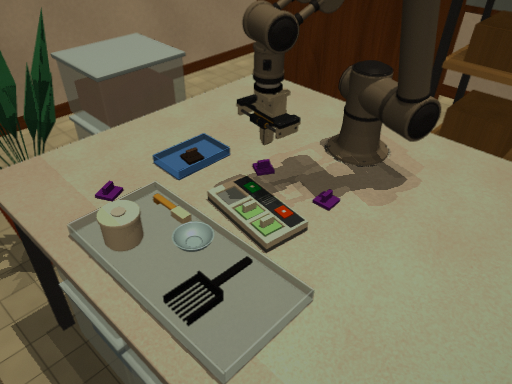

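View pics/t27.png

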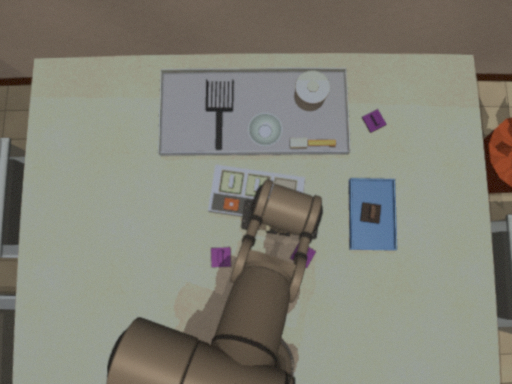

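```bash
python3 -c "
from plant import bot
print(bot.close_job())"
```

```text
the job is handed in; nothing more can be done
None
```

The job is done and handed in at about 52 s of the 210 s allowed; no verdict was reported.

- **Keys:** I pressed STOP first and START last. Each was held above 5 N for more than half a second, with a peak of about 8 N.
- **Spent tile:** There was one. It lies near the middle of the blue tray.
- **Fresh tiles:** There were two. They are in the left and middle wells, and I pressed each down about 7 mm to the stop with roughly 20 N at the end.
- **Last checks:** Wrist depth put both fresh plates at about 33 mm, level with the unit's top. One corner reading on each was 1–1.5 mm lower, within the 3 mm allowed. The final pictures showed the crate's things unmoved and the robot clear of everything.

Some readings disagreed with the task text:
- **Finger length:** Contact with the STOP key came with the reported TCP about 34 mm lower than its described position at the finger tips implied. I worked from measured contact heights instead.
- **Camera offset:** Well positions from the higher wrist view were about 2 mm off. I corrected them from close-up pictures before letting go of the tiles.
- **Bed force:** The beds gave way at a reading of about 7 N, not the stated 10 N, so the force reading may run a little low.

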